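# Get the slide bolts from behind the mug and the glue

## Robot

A 6-joint arm with a two-finger parallel gripper is mounted at the origin on the work surface. World frame = base frame: x ahead of the robot, y to its left, z up, the work surface at z = 0. Lengths are in m, angles in degrees, forces in N, time in s.
With the tool pointing down it reaches from about 0.375 to 0.9 m from the base axis. Payload 3.1 kg.
Tool frame: the origin (TCP) lies on the centre line of the jaws, within the pads' length; the fingertips stand 17 mm ahead of it and the grasp point (between the pads) lies 2 mm behind it; z points along the fingers, y is the line along which they close (so a half turn about z gives the same grasp; the last joint's range is limited). The gripper opens to 87 mm and grips with 3 to 60 N. Pads are 19 mm wide; open, the fingers measure 117 mm over their backs; the gripper's body (75 mm by 190 mm) begins 51 mm behind the grasp point.
Start: joints at [-10.227, 30.224, 82.088, -0, 67.689, -10.227], TCP at [0.625, 0, 0.24] pointing down, gripper open.
Joint ranges: [-176.69, 176.69], [-43.24, 126.21], [12.49, 139.97], [-82, 262], [0, 151.66], [-163.58, 163.58]. Speed limits (degrees/s): [159.86, 159.86, 180, 180, 180, 180].

## Interface

Orientations are given as a 3x3 rotation matrix whose columns are the frame's x, y, z axes.
In Python, from rig import bot, imaging, finder gives the robot as it stands. The module is installed in compiled form; this text tells all that it offers.
- The arm moves only by the tool play_rows, never from a script. Its argument "motion" is a list that holds one entry, the list of rows, each a list of 6 numbers: the shift along the tool's x, y, z in fractions of the full range, 1 being 0.5 m, then the turn, a rotation vector about the tool's x, y, z in shares of 180 degrees (1.0 is 180 degrees). In form: [[[dx, dy, dz, wx, wy, wz], ...]]. A call has 1 to 8 rows; each row is the pose to reach, as a shift and turn from the pose commanded when the call began, along the tool's axes at that moment; what a row does not reach only later rows make up. A row lasts 1/12 s, in which the tool goes at most 41.7 mm and 7.16 degrees, less where a joint would pass 70% of its speed; a pose out of reach is approached as far as the arm can. No shift or turn number may pass 1 either way. A call with a gripper value outside its range is refused whole. "fingers" is the finger opening in m, from 0 to 0.087, set as the call begins (left out, the last holds). The fingers move at their own pace and stop on an object; the grip force is fixed at half the most. Time passes only in rows, so rows that repeat a pose let the fingers close. It gives the time, the measured TCP pose, the force, the opening and the grip force at its end, in the units of the state.
- bot.read_state(): the state, without advancing time (a new reading comes with each control period).
- imaging.capture(name): name is "scene" or "side" or "wrist"; returns a dict with "frame" (384x512x3 uint8, red, green, blue), "camera_matrix" (3x3 intrinsics, pixels), "R" (3x3) and "t" (3): a world point X has camera coordinates R X + t. Camera axes: x right, y down, z forward; pixel columns grow to the right and rows downward; lengths in m; the calibration is good to about 2 mm. The wrist camera is an equidistant fisheye: a pixel r from the principal point sees the ray r / f radians off the axis. A picture is of the moment at which its call begins. There is no depth.
- bot.hand_in(): hands the job in; it is judged then, once.
Trained networks look in the newest picture that a camera, given by its name, has taken for a name from the list of things; names that differ only in an ending like _2 or _b are one class to them, and where a whole thing is asked for, a point or a joint stands for the part that bears it (a point fixed in the world has none). Each returns a list of dicts, best first, with "confidence" (0 to 1); they miss things now and then, are a little off and sometimes report something else, mostly with a low value. They report only what shows in the picture. A call takes as long as a camera call.
- finder.recognise(camera, name): "at" ([x, y, z] in m, in world coordinates, good to about 4 mm: the middle of the surface that is visible of it).
- finder.outline_of(camera, name): "pixels" (384x512 bool, what is visible of it).
The state is a dict: "time_s": time; "joint_positions": joint angles; "qvel": joint speeds; "tau": joint torques, N m; "position": TCP position; "tcp_rot": TCP orientation; "force": force on the tool from outside, world axes, zero at the start; "moment": the same for the moment, N m; "opening": opening from 0.0 (shut) to 1.0 (fully open); "grasp_force": force on a finger pad.
Only numpy, scipy, OpenCV 4.12 (cv2) and the standard library are available. Lean on these libraries where they do the work, as an engineer would, in place of code of your own. Each camera call takes 0.05 s, during which the arm holds its last target. There are 200 camera calls.

## Task

Two slide bolts lie right behind the mug of dowels and the glue bottle. First stand the mug and the glue on the plain grey felt mat to clear the way, then lay the bolt that is pushed in flat in the short white tray and the one that is pulled out flat in the long white tray, and finally stand the mug back in the middle of the round cork coaster and the glue back in the middle of the square cork pad. Keep mug and glue upright throughout and do not shift the hammer.

Things in the scene. Friction and masses are not known exactly. Their poses are not given: they have to be found in the camera images.
- mug: White ceramic mug packed with wooden dowels that are part of it: 60 mm across, rim 78 mm high, dowels to 91 mm. Origin: centre of the underside, z up. The handle sticks out along its +y to 54 mm from the axis (at first roughly towards the robot), so take it across its x axis, 30 to 70 mm above the foot. 0.2 to 0.4 kg. Starts on the round coaster.
- glue: Round white glue bottle with a small grey nozzle: straight body 56 mm across up to 74 mm, 97 mm high in all. Origin: centre of the underside, z up. 0.15 to 0.3 kg. Starts on the square pad.
- latch_in: Slide bolt PUSHED IN: aluminium block 64 x 28 x 14 mm (x, y, z), lying flat; 9 mm round steel bolt sticks out 2 to 5 mm at the +x end; dark 8 mm thumb pin near the -x end, to 23 mm above the underside. Origin: centre of the underside, z up. 0.15 kg. Lies along the line coaster-pad, 10 mm behind mug or glue: no room for a finger until that is cleared. Bolt friction 4 N; grip across y.
- latch_out: The same slide bolt PULLED OUT: the steel bolt sticks out 30 to 34 mm at the +x end and the thumb pin stands near the middle of the block; total length about 97 mm. Origin at the centre of the block's underside, all else as latch_in. Which of the two lies behind which vessel varies.
- coaster: Round cork coaster, 72 mm across, 4 mm thick, fixed on a 3 mm dark wood panel: home of the mug. Origin: centre of its underside (its top is 4 mm above), z up.
- pad: Square cork pad, 70 x 70 mm, 4 mm thick, fixed on the same panel 140 mm from the coaster (centre to centre): home of the glue. Origin: centre of its underside (its top is 4 mm above), z up.
- park: Plain grey felt mat, 150 x 240 mm (x, y), 3 mm thick, fixed: the side area, left or right of the panel. Origin: centre of its underside, z up.
- short_tray: Short white plastic tray, fixed, open on top: 90 x 108 mm outside (x, y), 14 mm high, walls and floor 4 mm. Origin: centre of its underside, z up. It stands beside the long tray on a plywood board, across from the mat; which is nearer varies.
- long_tray: Long white plastic tray, fixed, open on top: 128 x 108 mm outside (x, y), 14 mm high, walls and floor 4 mm. Origin: centre of its underside, z up.
- hammer: Small steel tack hammer with a wooden handle, 210 mm long, lying along the far edge of the panel, about 95 mm behind the slide bolts. Leave it where it lies. Origin: underside near the middle.

How it is judged:
By the outcome, as a careful person would: the job done as asked, in the order asked, and still so for the second after the job is handed in, with the robot touching nothing.
It also fails if it takes over 144 s, if anything falls off the work surface, if the arm or the gripper's body presses on something with over 40 N, if the wrist force passes 120 N, or if a joint passes its speed limit or range.

## Working session

There is one attempt and no reset: what is moved stays moved. The work goes in short steps, Python scripts to look and compute and a tool call to move; the robot and the scene stay as the last step left them, time stands still between calls to the robot, and variables do not carry over. Pictures are saved under pics/ and viewed, at most 14 in all, crops included, and the job is handed in when it is done.

Besides the shell and the picture viewer there is one more tool, called after "Request:" in YAML: its name, and indented under it one key for each argument. play_rows: Moves the arm, as the interface text tells. Its arguments: {"type":"object","properties":{"motion":{"type":"array"},"fingers":{"type":"number"}},"required":["motion"]}

```bash
mkdir -p pics; python3 - <<'E'
from rig import bot, imaging, finder
import cv2,numpy as np
s=bot.read_state();print(s["time_s"],s["position"],s["tcp_rot"],s["opening"])
for c in ["scene","side"]:
    d=imaging.capture(c);cv2.imwrite(f"pics/{c}0.png",cv2.cvtColor(d["frame"],cv2.COLOR_RGB2BGR))
    print(c,(-np.array(d["R"]).T@d["t"]).round(3))
    for n in ["mug","glue","latch_in","latch_out","coaster","pad","park","short_tray","long_tray","hammer"]:
        print(n,[(np.round(r["at"],3).tolist(),round(r["confidence"],2)) for r in finder.recognise(c,n)[:3]])
print(bot.read_state()["time_s"])
E
```

```text
0.0 [6.24306922e-01 1.64525655e-04 2.38574062e-01] [[-2.19917290e-05  9.99997750e-01 -2.12128305e-03]
 [ 9.99999926e-01  2.28047613e-05  3.83250412e-04]
 [ 3.83297925e-04 -2.12127447e-03 -9.99997677e-01]] 1.0017847362087235
scene [ 1.076 -0.278  0.975]
mug [([0.582, -0.092, 0.07], 0.61)]
glue [([0.58, 0.035, 0.045], 0.55)]
latch_in [([0.622, 0.053, 0.015], 0.58)]
latch_out [([0.621, -0.09, 0.017], 0.86)]
coaster [([0.588, -0.089, 0.007], 0.63)]
pad [([0.582, 0.029, 0.007], 0.71)]
park [([0.466, 0.311, 0.005], 0.6)]
short_tray [([0.464, -0.269, 0.005], 0.86)]
long_tray [([0.466, -0.381, 0.008], 0.88)]
hammer [([0.719, 0.013, 0.028], 0.76)]
side [0.299 0.382 0.684]
mug [([0.556, -0.077, 0.072], 0.62)]
glue [([0.551, 0.067, 0.079], 0.56), ([0.555, -0.076, 0.072], 0.44)]
latch_in [([0.612, 0.062, 0.017], 0.63)]
latch_out [([0.617, -0.078, 0.016], 0.57)]
coaster [([0.556, -0.064, 0.01], 0.53)]
pad [([0.541, 0.074, 0.009], 0.84)]
park [([0.475, 0.281, 0.006], 0.85)]
short_tray [([0.471, -0.267, 0.006], 0.57)]
long_tray [([0.462, -0.382, 0.009], 0.6)]
hammer [([0.707, 0.044, 0.03], 0.89), ([0.555, -0.074, 0.071], 0.26)]
1.1
```

View pics/scene0.png

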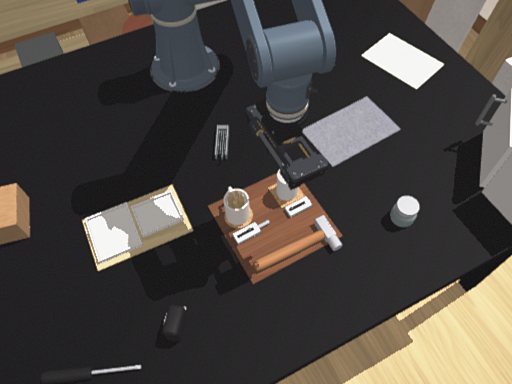

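View pics/side0.png

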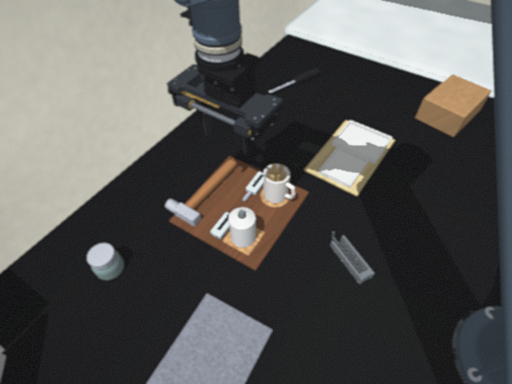

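The scene view shows the mug at about (237,207) with latch_out behind it at (248,232), and the glue at (287,185), partly hidden by the gripper, with latch_in at (298,207). The trays are at (150,225) and the mat at (352,130). The side view agrees, and there the glue is clear at (242,228). I'll refine the poses with a silhouette fit.

```bash
cat > h.py <<'E'
from rig import bot, imaging, finder
import cv2,numpy as np
from scipy.optimize import minimize
def cap(c):
    d=imaging.capture(c); d["name"]=c; return d
def proj(d,P):
    X=np.asarray(P,float)@np.array(d["R"]).T+np.array(d["t"]); K=np.array(d["camera_matrix"])
    if d["name"]=="wrist":
        r=np.hypot(X[:,0],X[:,1])+1e-12; th=np.arctan2(r,X[:,2]); q=X[:,:2]/r[:,None]*th[:,None]
    else: q=X[:,:2]/X[:,2:]
    return q*[K[0,0],K[1,1]]+[K[0,2],K[1,2]]
def box(x0,x1,y0,y1,z0,z1):
    n=np.linspace(0,1,7); g=np.array(np.meshgrid(n,n,[0,1])).reshape(3,-1).T
    return g*[x1-x0,y1-y0,z1-z0]+[x0,y0,z0]
def cyl(r,z0,z1,x=0,y=0):
    a=np.linspace(0,2*np.pi,40); return np.array([[x+r*np.cos(t),y+r*np.sin(t),z] for t in a for z in (z0,z1)])
def latch(e,px): return [box(-.032,.032,-.014,.014,0,.014),box(.03,.032+e,-.0045,.0045,.003,.012),cyl(.004,.01,.023,px,0)]
M={"mug":([cyl(.03,0,.078),cyl(.022,.07,.091),box(-.005,.005,.028,.054,.015,.062)],.007),
"glue":([np.vstack([cyl(.028,0,.074),cyl(.012,.08,.086)]),cyl(.006,.08,.097)],.007),
"latch_in":(latch(.0035,-.02),.003),"latch_out":(latch(.032,.005),.003),
"coaster":([cyl(.036,0,.004)],.003),"pad":([box(-.035,.035,-.035,.035,0,.004)],.003),
"park":([box(-.075,.075,-.12,.12,0,.003)],0),
"short_tray":([box(-.045,.045,-.054,.054,0,.014)],.003),"long_tray":([box(-.064,.064,-.054,.054,0,.014)],.003)}
S=4
def rend(d,parts,p,z):
    c,s=np.cos(p[2]),np.sin(p[2]); R=np.array([[c,-s,0],[s,c,0],[0,0,1]])
    im=np.zeros((384*S,512*S),np.uint8)
    for P in parts:
        q=(proj(d,P@R.T+[p[0],p[1],z])+.5)*S
        cv2.fillConvexPoly(im,cv2.convexHull(np.round(q).astype(np.int32)),1)
    return cv2.resize(im.astype(np.float32),(512,384),interpolation=cv2.INTER_AREA)
def fit(n,ds,p0,z=None,fixyaw=False):
    parts,z0=M[n]; z=z0 if z is None else z; use=[]
    for d in ds:
        r=finder.outline_of(d["name"],n)
        if r: use.append((d,np.array(r[0]["pixels"],np.float32),r[0]["confidence"]))
    if not use: return None
    def f(q):
        p=np.array([p0[0]+q[0]*.01,p0[1]+q[1]*.01,p0[2]+(0 if fixyaw else q[2]*.2)]); t=0
        for d,m,_ in use:
            a=rend(d,parts,p,z); t+=np.abs(a-m).sum()/np.maximum(a,m).sum()
        return t/len(use)
    b=min((minimize(f,s,method="Nelder-Mead",options=dict(initial_simplex=np.array(s)+np.vstack([np.zeros(3),np.eye(3)]),xatol=.01,fatol=1e-4,maxfev=250)) for s in ([0,0,0],[0,0,1],[0,0,-1])),key=lambda r:r.fun)
    q=b.x; return np.array([p0[0]+q[0]*.01,p0[1]+q[1]*.01,np.degrees(p0[2]+(0 if fixyaw else q[2]*.2))]).round(4),round(b.fun,3),[(u[0]["name"],round(u[2],2)) for u in use]
def go(x,y,z,yaw):
    """delta in tool axes; yaw = world angle (deg) of tool y axis (mod 180)"""
    s=bot.read_state(); R=np.array(s["tcp_rot"]); p=np.array(s["position"])
    d=R.T@(np.array([x,y,z])-p); cur=np.degrees(np.arctan2(R[1,1],R[0,1]))
    w=-((yaw-cur+90)%180-90)   # tool z points down
    print("t",round(s["time_s"],2),"p",p.round(4),"yaw",cur.round(2),"tilt",np.degrees(R[:2,2]).round(2),"j",np.round(s["joint_positions"]).tolist(),"open",round(s["opening"]*87,1),"| d",d.round(4),"wz",round(w,2))
E
python3 - <<'E'
from h import *
ds=[cap("scene"),cap("side")]; w=cap("wrist")
cv2.imwrite("pics/wrist0.png",cv2.cvtColor(w["frame"],cv2.COLOR_RGB2BGR))
P={"mug":(.57,-.08,np.pi/2),"glue":(.56,.06,0),"latch_in":(.615,.06,np.pi/2),"latch_out":(.617,-.085,np.pi/2),"park":(.47,.29,0),"short_tray":(.467,-.268,0),"long_tray":(.464,-.381,0)}
for n,p in P.items():
    print(n,[fit(n,x,p) for x in ([ds[0]],[ds[1]],ds,[w])])
go(.57,-.08,.2,90)
E
```

```text
mug [(array([ 0.5637, -0.0885, 66.221 ]), np.float64(0.14), [('scene', 0.84)]), None, (array([ 0.5637, -0.0885, 66.221 ]), np.float64(0.14), [('scene', 0.84)]), (array([ 5.651000e-01, -8.820000e-02,  1.585157e+02]), np.float64(0.512), [('wrist', 0.79)])]
glue [(array([0.5749, 0.043 , 3.397 ]), np.float64(0.5), [('scene', 0.66)]), (array([ 0.5633,  0.0522, 13.994 ]), np.float64(0.127), [('side', 0.84)]), (array([ 0.5642,  0.0518, 17.8033]), np.float64(0.321), [('scene', 0.66), ('side', 0.84)]), (array([ 0.5617,  0.0548, -4.8875]), np.float64(0.034), [('wrist', 0.85)])]
latch_in [(array([6.19400e-01, 5.41000e-02, 9.50808e+01]), np.float64(0.149), [('scene', 0.77)]), (array([6.16400e-01, 5.57000e-02, 9.50174e+01]), np.float64(0.224), [('side', 0.77)]), (array([6.18200e-01, 5.51000e-02, 9.68912e+01]), np.float64(0.204), [('scene', 0.77), ('side', 0.77)]), (array([6.17000e-01, 5.48000e-02, 9.25445e+01]), np.float64(0.055), [('wrist', 0.73)])]
latch_out [(array([ 6.24600e-01, -9.27000e-02,  9.37895e+01]), np.float64(0.124), [('scene', 0.82)]), (array([ 6.21900e-01, -9.06000e-02,  9.56126e+
[... 580 characters left out ...]
 -1.7192]), np.float64(0.044), [('scene', 0.61)]), (array([ 0.466 , -0.2648, -0.2123]), np.float64(0.047), [('side', 0.79)]), (array([ 0.4673, -0.2666, -1.2642]), np.float64(0.065), [('scene', 0.61), ('side', 0.79)]), (array([  0.4715,  -0.256 , -18.2057]), np.float64(0.932), [('wrist', 0.51)])]
long_tray [(array([ 0.4672, -0.3811, -1.3885]), np.float64(0.034), [('scene', 0.85)]), (array([ 0.4647, -0.3792, -0.4827]), np.float64(0.094), [('side', 0.62)]), (array([ 0.4663, -0.3811, -0.8587]), np.float64(0.071), [('scene', 0.85), ('side', 0.62)]), None]
t 3.0 p [0.625  0.     0.2395] yaw -0.0 tilt [-0. -0.] j [-10.0, 30.0, 82.0, -0.0, 68.0, -10.0] open 86.8 | d [-0.08   -0.055   0.0395] wz 90.0
```

View pics/wrist0.png

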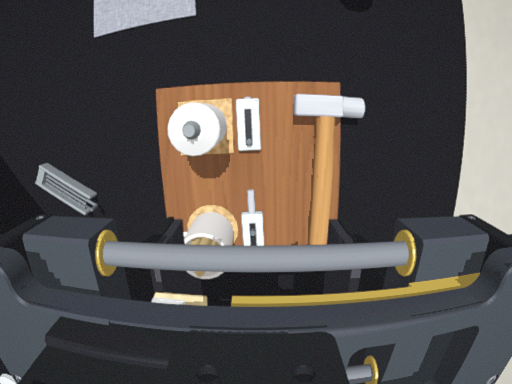

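The wrist view is clear for the glue, nozzle at (190,130), and its pad, with latch_in at (248,125); the mug at (205,250) is half hidden by the gripper. The glue fit is good (residual 0.034, and the spacings agree), so I'll take the glue first. I start with the turn and approach.

The manual's scale: shifts go in shares of 0.5 m and turns go in shares of 180 degrees. Converting my numbers, -0.063 m / 0.5 = -0.126, -0.056 m / 0.5 = -0.112, 56 degrees / 180 = 0.3111.

Request:
play_rows:
  motion:
    - [[0.014, -0.016, 0, 0, 0, 0.0389], [0.028, -0.032, 0, 0, 0, 0.0778], [0.042, -0.048, 0, 0, 0, 0.1167], [0.056, -0.064, 0, 0, 0, 0.1556], [0.07, -0.08, 0, 0, 0, 0.1944], [0.084, -0.096, 0, 0, 0, 0.2333], [0.098, -0.112, 0, 0, 0, 0.2722], [0.11, -0.126, 0, 0, 0, 0.3111]]
  fingers: 0.087

```text
time_s: 3.67
position: [0.5614, 0.0555, 0.2396]
tcp_rot: [[0.832, 0.554, -0.0], [0.554, -0.832, 0.0], [-0.0, -0.0, -1.0]]
force: [0.1, -0.7, -0.2]
opening: 1.001
grasp_force: 0.0
```

To row units: 0.03 m / 0.5 = 0.06, 0.024 m / 0.5 = 0.048, 31 degrees / 180 = 0.1722.

Request:
play_rows:
  motion:
    - [[0, 0, 0.012, 0, 0, 0.0389], [0, 0, 0.024, 0, 0, 0.0778], [0, 0, 0.036, 0, 0, 0.1167], [0, 0, 0.048, 0, 0, 0.1556], [0, 0, 0.06, 0, 0, 0.1722], [0, 0, 0.06, 0, 0, 0.1722]]

```text
time_s: 4.17
position: [0.5612, 0.0551, 0.2085]
tcp_rot: [[0.999, 0.052, -0.002], [0.052, -0.999, 0.0], [-0.002, -0.0, -1.0]]
force: [-0.2, -0.3, -0.4]
opening: 1.005
grasp_force: 0.0
```

```bash
python3 - <<'E'
from h import *
ds=[cap("scene"),cap("side")]; w=cap("wrist")
cv2.imwrite("pics/wrist1.png",cv2.cvtColor(w["frame"],cv2.COLOR_RGB2BGR))
for n,p in {"mug":(.565,-.088,1.3),"glue":(.562,.054,0),"latch_in":(.617,.055,1.6),"latch_out":(.622,-.09,1.6)}.items(): print(n,[fit(n,x,p) for x in ([ds[0]],[ds[1]],[w])])
go(.562,.0545,.06,93)
E
```

```text
mug [(array([ 0.5658, -0.0891, 82.3272]), np.float64(0.099), [('scene', 0.87)]), (array([ 0.5665, -0.0914, 76.3186]), np.float64(0.124), [('side', 0.84)]), (array([ 5.65700e-01, -8.86000e-02,  9.23656e+01]), np.float64(0.097), [('wrist', 0.62)])]
glue [(array([ 0.5639,  0.0527, 16.4513]), np.float64(0.05), [('scene', 0.65)]), (array([ 0.5619,  0.0539, -2.3295]), np.float64(0.068), [('side', 0.78)]), (array([  0.5622,   0.0544, -44.0466]), np.float64(0.039), [('wrist', 0.88)])]
latch_in [(array([6.19800e-01, 5.32000e-02, 9.51591e+01]), np.float64(0.175), [('scene', 0.67)]), (array([6.1610e-01, 5.6500e-02, 9.5819e+01]), np.float64(0.171), [('side', 0.83)]), (array([6.17000e-01, 5.52000e-02, 9.15624e+01]), np.float64(0.054), [('wrist', 0.84)])]
latch_out [(array([ 6.22000e-01, -9.00000e-02,  9.16732e+01]), np.float64(1.0), [('scene', 0.74)]), (array([ 6.22600e-01, -9.20000e-02,  9.48644e+01]), np.float64(0.2), [('side', 0.7)]), (array([ 6.21900e-01, -9.24000e-02,  9.26517e+01]), np.float64(0.124), [('wrist', 0.86)])]
t 4.92 p [0.562  0.055  0.2096] yaw -87.0 tilt [-0. -0.] j [-6.0, 28.0, 93.0, -0.0, 60.0, 81.0] open 87.0 | d [0.     0.0005 0.1496] wz 0.0
```

View pics/wrist1.png

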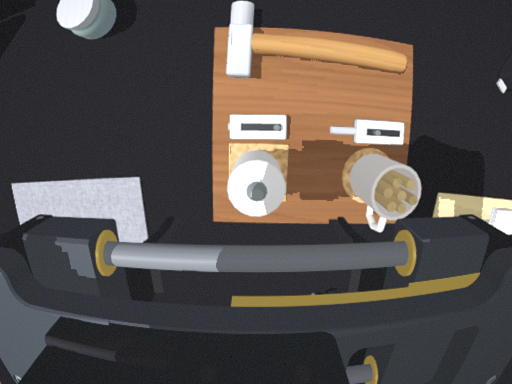

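The wrist view has the glue centred between the fingers at (257,190), the mug at (388,190) with its handle at (376,217), and the latches at (258,127) and (370,132). I'll descend, grip and lift.

To row units: 0.15 m / 0.5 = 0.3, 0.146 m / 0.5 = 0.292.

Request:
play_rows:
  motion:
    - [[0, 0, 0.06, 0, 0, 0], [0, 0, 0.12, 0, 0, 0], [0, 0, 0.18, 0, 0, 0], [0, 0, 0.23, 0, 0, 0], [0, 0, 0.27, 0, 0, 0], [0, 0, 0.292, 0, 0, 0], [0, 0, 0.3, 0, 0, 0], [0, 0, 0.3, 0, 0, 0]]

```text
time_s: 5.58
position: [0.5618, 0.055, 0.0589]
tcp_rot: [[0.999, 0.052, -0.001], [0.052, -0.999, 0.0], [-0.001, -0.0, -1.0]]
force: [-1.1, -0.2, 0.9]
opening: 1.003
grasp_force: 0.0
```

Request:
play_rows:
  motion:
    - [[0, 0, 0, 0, 0, 0], [0, 0, 0, 0, 0, 0], [0, 0, 0, 0, 0, 0], [0, 0, 0, 0, 0, 0], [0, 0, 0, 0, 0, 0], [0, 0, 0, 0, 0, 0], [0, 0, 0, 0, 0, 0], [0, 0, 0, 0, 0, 0]]
  fingers: 0.04

```text
time_s: 6.25
position: [0.5623, 0.0548, 0.0601]
tcp_rot: [[0.999, 0.053, 0.001], [0.053, -0.999, -0.0], [0.001, 0.001, -1.0]]
force: [-0.9, -1.3, 4.3]
opening: 0.635
grasp_force: 30.0
```

To row units: -0.07 m / 0.5 = -0.14, -0.004 m / 0.5 = -0.008.

Request:
play_rows:
  motion:
    - [[0, 0, -0.008, 0, 0, 0], [0, 0, -0.03, 0, 0, 0], [0, 0, -0.06, 0, 0, 0], [0, 0, -0.09, 0, 0, 0], [0, 0, -0.116, 0, 0, 0], [0, 0, -0.132, 0, 0, 0], [0, 0, -0.14, 0, 0, 0], [-0.004, -0.012, -0.14, 0, 0, 0]]

```text
time_s: 6.92
position: [0.5607, 0.0603, 0.1306]
tcp_rot: [[0.999, 0.051, 0.003], [0.051, -0.999, -0.0], [0.003, 0.001, -1.0]]
force: [0.4, -0.2, -2.3]
opening: 0.635
grasp_force: 30.0
```

To row units: -0.209 m / 0.5 = -0.418, -0.051 m / 0.5 = -0.102.

Request:
play_rows:
  motion:
    - [[-0.01, -0.03, 0, 0, 0, 0], [-0.022, -0.076, 0, 0, 0, 0], [-0.038, -0.132, 0, 0, 0, 0], [-0.054, -0.19, 0, 0, 0, 0], [-0.07, -0.248, 0, 0, 0, 0], [-0.086, -0.306, 0, 0, 0, 0], [-0.102, -0.364, 0, 0, 0, 0], [-0.116, -0.418, 0, 0, 0, 0]]

```text
time_s: 7.58
position: [0.4887, 0.2682, 0.1285]
tcp_rot: [[0.999, 0.053, -0.003], [0.053, -0.999, -0.0], [-0.003, 0.0, -1.0]]
force: [0.1, 0.1, -3.3]
opening: 0.633
grasp_force: 30.0
```

To row units: -0.113 m / 0.5 = -0.226, -0.112 m / 0.5 = -0.224.

Request:
play_rows:
  motion:
    - [[-0.014, -0.054, 0, 0, 0, 0], [-0.026, -0.104, 0, 0, 0, 0], [-0.036, -0.15, 0, 0, 0, 0], [-0.044, -0.188, 0, 0, 0, 0], [-0.05, -0.212, 0, 0, 0, 0], [-0.054, -0.224, 0, 0, 0, 0], [-0.054, -0.226, 0, 0, 0, 0], [-0.054, -0.226, 0, 0, 0, 0]]

```text
time_s: 8.25
position: [0.4576, 0.3776, 0.1291]
tcp_rot: [[0.999, 0.053, -0.001], [0.053, -0.999, -0.001], [-0.001, 0.001, -1.0]]
force: [0.2, 0.4, -3.7]
opening: 0.633
grasp_force: 30.0
```

```bash
python3 - <<'E'
from h import *
ds=[cap("scene"),cap("side")]; w=cap("wrist")
P={"glue":(.458,.378,0),"park":(.463,.318,.08)}
for n,p in P.items(): print(n,[fit(n,x,p,z=.075 if n=="glue" else None) for x in ([ds[0]],[ds[1]],[w])])
for n,p in {"pad":(.562,.0545,.05)}.items(): print(n,[fit(n,x,p) for x in ([ds[0]],[ds[1]],ds)])
go(.458,.378,.0565,93); print(bot.read_state()["force"])
E
```

```text
glue [(array([ 0.4602,  0.3752, 20.4439]), np.float64(0.489), [('scene', 0.61)]), None, (array([0.4575, 0.3774, 9.7122]), np.float64(0.353), [('wrist', 0.63)])]
park [(array([0.4661, 0.3159, 4.0601]), np.float64(0.065), [('scene', 0.62)]), None, (array([0.4639, 0.3176, 4.5847]), np.float64(0.311), [('wrist', 0.76)])]
pad [(array([0.5629, 0.0513, 0.0198]), np.float64(0.114), [('scene', 0.81)]), None, (array([0.5629, 0.0513, 0.0198]), np.float64(0.114), [('scene', 0.81)])]
t 8.9 p [0.458  0.378  0.1296] yaw -87.01 tilt [0.01 0.  ] j [29.0, 36.0, 92.0, -0.0, 52.0, 116.0] open 55.2 | d [-0.     -0.      0.0731] wz -0.01
[-0.94032965  0.53563624 -1.93258783]
```

Request:
play_rows:
  motion:
    - [[0, 0, 0.024, 0, 0, 0], [0, 0, 0.054, 0, 0, 0], [0, 0, 0.084, 0, 0, 0], [0, 0, 0.11, 0, 0, 0], [0, 0, 0.128, 0, 0, 0], [0, 0, 0.14, 0, 0, 0], [0, 0, 0.145, 0, 0, 0], [0, 0, 0.1464, 0, 0, 0]]

```text
time_s: 9.57
position: [0.4578, 0.378, 0.0562]
tcp_rot: [[0.999, 0.052, -0.0], [0.052, -0.999, -0.0], [-0.0, 0.0, -1.0]]
force: [0.9, 0.7, -2.5]
opening: 0.636
grasp_force: 30.0
```

To row units: 0.0003 m / 0.5 = 0.0006.

Request:
play_rows:
  motion:
    - [[0, 0, 0.0006, 0, 0, 0], [0, 0, 0.0006, 0, 0, 0]]

```text
time_s: 9.73
position: [0.4584, 0.3783, 0.0564]
tcp_rot: [[0.999, 0.052, 0.001], [0.052, -0.999, 0.001], [0.001, -0.001, -1.0]]
force: [0.5, 0.5, -2.7]
opening: 0.631
grasp_force: 30.0
```

Request:
play_rows:
  motion:
    - [[0, 0, 0, 0, 0, 0], [0, 0, 0, 0, 0, 0], [0, 0, 0, 0, 0, 0], [0, 0, 0, 0, 0, 0], [0, 0, 0, 0, 0, 0]]
  fingers: 0.087

```text
time_s: 10.15
position: [0.4582, 0.3782, 0.0564]
tcp_rot: [[0.999, 0.052, 0.001], [0.052, -0.999, 0.0], [0.001, -0.0, -1.0]]
force: [0.1, -0.4, 0.5]
opening: 0.929
grasp_force: 0.0
```

To row units: -0.15 m / 0.5 = -0.3, -0.145 m / 0.5 = -0.29.

Request:
play_rows:
  motion:
    - [[0, 0, -0.03, 0, 0, 0], [0, 0, -0.08, 0, 0, 0], [0, 0, -0.14, 0, 0, 0], [0, 0, -0.2, 0, 0, 0], [0, 0, -0.25, 0, 0, 0], [0, 0, -0.29, 0, 0, 0], [0, 0, -0.3, 0, 0, 0], [0, 0, -0.3, 0, 0, 0]]

```text
time_s: 10.82
position: [0.4588, 0.3786, 0.2078]
tcp_rot: [[0.999, 0.052, 0.004], [0.052, -0.999, 0.002], [0.004, -0.002, -1.0]]
force: [0.2, 0.6, -1.5]
opening: 0.998
grasp_force: 0.0
```

```bash
python3 - <<'E'
from h import *
w=cap("wrist"); d=cap("scene"); e=cap("side")
print(fit("glue",[w],(.458,.378,0),z=.003),fit("glue",[d],(.458,.378,0),z=.003))
for n,p in {"mug":(.565,-.088,1.5),"pad":(.562,.0545,.05)}.items(): print(n,[fit(n,x,p) for x in ([d],[e],[d,e])])
go(.5658,-.0888,.21,85)
E
```

```text
(array([ 0.4583,  0.3788, 11.3901]), np.float64(0.032), [('wrist', 0.7)]) (array([ 0.4606,  0.3765, 14.3758]), np.float64(0.067), [('scene', 0.86)])
mug [(array([ 0.567 , -0.0904, 82.337 ]), np.float64(0.075), [('scene', 0.72)]), None, (array([ 0.567 , -0.0904, 82.337 ]), np.float64(0.075), [('scene', 0.72)])]
pad [(array([0.5625, 0.0509, 0.1168]), np.float64(0.102), [('scene', 0.92)]), None, (array([0.5625, 0.0509, 0.1168]), np.float64(0.102), [('scene', 0.92)])]
t 11.47 p [0.4579 0.378  0.2059] yaw -87.0 tilt [-0.01 -0.01] j [29.0, 30.0, 89.0, 0.0, 61.0, 116.0] open 87.1 | d [ 0.0833  0.4718 -0.0041] wz 8.0
```

To row units: 0.255 m / 0.5 = 0.51, 0.22 m / 0.5 = 0.44.

Request:
play_rows:
  motion:
    - [[0.006, 0.03, 0, 0, 0, 0], [0.016, 0.09, 0, 0, 0, 0], [0.028, 0.16, 0, 0, 0, 0], [0.04, 0.23, 0, 0, 0, 0], [0.052, 0.3, 0, 0, 0, 0], [0.064, 0.37, 0, 0, 0, 0], [0.078, 0.44, 0, 0, 0, 0], [0.09, 0.51, 0, 0, 0, 0]]

```text
time_s: 12.13
position: [0.5167, 0.1241, 0.2063]
tcp_rot: [[0.999, 0.053, 0.001], [0.053, -0.999, 0.0], [0.001, 0.0, -1.0]]
force: [0.1, -0.9, -1.1]
opening: 1.0
grasp_force: 0.0
```

To row units: 0.217 m / 0.5 = 0.434, 0.216 m / 0.5 = 0.432, 8 degrees / 180 = 0.0444.

Request:
play_rows:
  motion:
    - [[0.012, 0.07, 0, 0, 0, 0.0056], [0.024, 0.14, 0, 0, 0, 0.0111], [0.036, 0.21, 0, 0, 0, 0.0167], [0.048, 0.28, 0, 0, 0, 0.0222], [0.06, 0.35, 0, 0, 0, 0.0333], [0.07, 0.404, 0, 0, 0, 0.0389], [0.076, 0.432, 0, 0, 0, 0.0444], [0.076, 0.434, 0, 0, 0, 0.0444]]

```text
time_s: 12.8
position: [0.5667, -0.0919, 0.2062]
tcp_rot: [[0.996, -0.091, 0.002], [-0.091, -0.996, -0.001], [0.002, 0.001, -1.0]]
force: [0.5, 0.5, 0.8]
opening: 0.998
grasp_force: 0.0
```

```bash
python3 - <<'E'
from h import *
w=cap("wrist"); e=cap("side"); d=cap("scene")
cv2.imwrite("pics/wrist2.png",cv2.cvtColor(w["frame"],cv2.COLOR_RGB2BGR)[60:320,100:420])
for n,p in {"mug":(.565,-.088,1.5),"pad":(.562,.0545,.05),"coaster":(.565,-.088,0),"latch_in":(.617,.055,1.6),"latch_out":(.622,-.09,1.6)}.items(): print(n,[fit(n,x,p) for x in ([w],[e],[d])])
go(.5655,-.0885,.057,85)
E
```

```text
mug [(array([ 0.5666, -0.0895, 85.0666]), np.float64(0.045), [('wrist', 0.65)]), (array([ 0.5668, -0.0919, 77.3958]), np.float64(0.153), [('side', 0.73)]), (array([ 0.5661, -0.0904, 81.0928]), np.float64(0.122), [('scene', 0.63)])]
pad [(array([0.5625, 0.0525, 1.6141]), np.float64(0.03), [('wrist', 0.7)]), (array([0.5605, 0.0531, 1.3196]), np.float64(0.043), [('side', 0.58)]), (array([0.5638, 0.0514, 2.4974]), np.float64(0.079), [('scene', 0.6)])]
coaster [(array([ 0.5668, -0.0874, -6.1083]), np.float64(0.835), [('wrist', 0.66)]), (array([ 0.5662, -0.0857,  1.0771]), np.float64(0.79), [('side', 0.47)]), None]
latch_in [(array([6.16800e-01, 5.50000e-02, 9.32309e+01]), np.float64(0.101), [('wrist', 0.77)]), (array([6.1580e-01, 5.4700e-02, 9.5232e+01]), np.float64(0.149), [('side', 0.66)]), (array([6.17000e-01, 5.50000e-02, 9.16732e+01]), np.float64(1.0), [('scene', 0.67)])]
latch_out [(array([ 6.22600e-01, -9.24000e-02,  9.28403e+01]), np.float64(0.06), [('wrist', 0.94)]), (array([ 6.22700e-01, -9.52000e-02,  9.54413e+01]), np.float64(0.329), [('side', 0.78)]), (array([ 6.23900e-01, -9.24000e-02,  9.28072e+01]), np.float64(0.187), [('scene', 0.87)])]
t 13.7 p [ 0.5655 -0.089   0.206 ] yaw -95.01 tilt [-0.  0.] j [-20.0, 29.0, 92.0, 0.0, 60.0, 75.0] open 87.0 | d [-0.     -0.0005  0.149 ] wz -0.01
```

View pics/wrist2.png

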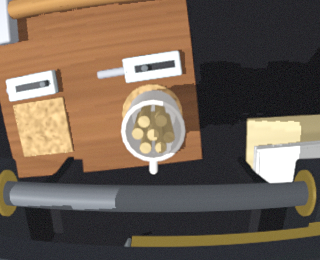

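The crop shows the mug centred at (153,130) with its handle at (153,168), square to the closing line. The pad is clear at (43,127). I'll descend, grip and lift.

To row units: 0.149 m / 0.5 = 0.298, 0.001 m / 0.5 = 0.002.

Request:
play_rows:
  motion:
    - [[0, 0, 0.06, 0, 0, 0], [0.002, 0, 0.12, 0, 0, 0], [0.002, 0, 0.18, 0, 0, 0], [0.002, 0, 0.23, 0, 0, 0], [0.002, 0, 0.27, 0, 0, 0], [0.002, 0, 0.292, 0, 0, 0], [0.002, 0, 0.298, 0, 0, 0], [0.002, 0, 0.298, 0, 0, 0]]

```text
time_s: 14.37
position: [0.5664, -0.0891, 0.0565]
tcp_rot: [[0.996, -0.087, -0.001], [-0.087, -0.996, 0.0], [-0.001, -0.0, -1.0]]
force: [1.1, 0.3, 1.0]
opening: 0.999
grasp_force: 0.0
```

Request:
play_rows:
  motion:
    - [[0, 0, 0, 0, 0, 0], [0, 0, 0, 0, 0, 0], [0, 0, 0, 0, 0, 0], [0, 0, 0, 0, 0, 0], [0, 0, 0, 0, 0, 0], [0, 0, 0, 0, 0, 0], [0, 0, 0, 0, 0, 0], [0, 0, 0, 0, 0, 0]]
  fingers: 0.04

```text
time_s: 15.03
position: [0.5669, -0.0893, 0.0577]
tcp_rot: [[0.996, -0.087, 0.001], [-0.087, -0.996, -0.0], [0.001, 0.0, -1.0]]
force: [-0.5, -0.4, 5.3]
opening: 0.667
grasp_force: 30.0
```

To row units: -0.07 m / 0.5 = -0.14, -0.066 m / 0.5 = -0.132.

Request:
play_rows:
  motion:
    - [[0, 0, -0.008, 0, 0, 0], [0, 0, -0.03, 0, 0, 0], [0, 0, -0.06, 0, 0, 0], [0, 0, -0.09, 0, 0, 0], [0, 0, -0.116, 0, 0, 0], [0, 0, -0.132, 0, 0, 0], [0, 0, -0.14, 0, 0, 0], [0, 0, -0.14, 0, 0, 0]]

```text
time_s: 15.7
position: [0.5667, -0.0891, 0.1278]
tcp_rot: [[0.996, -0.087, 0.001], [-0.087, -0.996, -0.0], [0.001, 0.0, -1.0]]
force: [-0.7, -0.7, -3.7]
opening: 0.67
grasp_force: 30.0
```

```bash
python3 - <<'E'
from h import *
w=cap("wrist"); e=cap("side"); d=cap("scene")
for n,p in {"coaster":(.565,-.088,0),"pad":(.5622,.0525,.03)}.items(): print(n,[fit(n,x,p) for x in ([w],[e],[d])])
go(.468,.258,.127,93); print(bot.read_state()["grasp_force"],bot.read_state()["force"])
E
```

```text
coaster [(array([ 0.5671, -0.0875,  4.1887]), np.float64(0.615), [('wrist', 0.94)]), (array([ 0.565 , -0.0883,  5.7019]), np.float64(0.085), [('side', 0.82)]), (array([ 0.5679, -0.0889, 22.1772]), np.float64(0.225), [('scene', 0.65)])]
pad [(array([0.5617, 0.053 , 0.6794]), np.float64(0.335), [('wrist', 0.58)]), (array([0.5604, 0.0526, 2.5349]), np.float64(0.042), [('side', 0.89)]), (array([0.5638, 0.0507, 2.1775]), np.float64(0.049), [('scene', 0.79)])]
t 16.15 p [ 0.5663 -0.089   0.1266] yaw -95.0 tilt [-0.05  0.02] j [-20.0, 35.0, 95.0, -0.0, 50.0, 75.0] open 58.5 | d [-1.282e-01 -3.371e-01 -2.000e-04] wz -8.0
29.998216228073034 [-0.50527687  0.38132127 -4.80103734]
```

To row units: -0.185 m / 0.5 = -0.37, -0.05 m / 0.5 = -0.1.

Request:
play_rows:
  motion:
    - [[-0.006, -0.016, 0, 0, 0, 0], [-0.02, -0.05, 0, 0, 0, 0], [-0.04, -0.1, 0, 0, 0, 0], [-0.06, -0.154, 0, 0, 0, 0], [-0.08, -0.208, 0, 0, 0, 0], [-0.1, -0.262, 0, 0, 0, 0], [-0.12, -0.316, 0, 0, 0, 0], [-0.14, -0.37, 0, 0, 0, 0]]

```text
time_s: 16.82
position: [0.512, 0.1031, 0.1271]
tcp_rot: [[0.996, -0.087, -0.0], [-0.087, -0.996, 0.0], [-0.0, -0.0, -1.0]]
force: [0.0, 0.8, -3.4]
opening: 0.671
grasp_force: 30.0
```

To row units: -0.144 m / 0.5 = -0.288, -0.143 m / 0.5 = -0.286.

Request:
play_rows:
  motion:
    - [[-0.02, -0.052, 0, 0, 0, 0], [-0.04, -0.104, 0, 0, 0, 0], [-0.06, -0.156, 0, 0, 0, 0], [-0.08, -0.204, 0, 0, 0, 0], [-0.096, -0.244, 0, 0, 0, 0], [-0.108, -0.272, 0, 0, 0, 0], [-0.114, -0.286, 0, 0, 0, 0], [-0.115, -0.288, 0, 0, 0, 0]]

```text
time_s: 17.48
position: [0.4671, 0.2513, 0.1271]
tcp_rot: [[0.996, -0.085, -0.0], [-0.085, -0.996, 0.0], [-0.0, -0.0, -1.0]]
force: [-0.6, 0.5, -3.9]
opening: 0.669
grasp_force: 30.0
```

To row units: 0.066 m / 0.5 = 0.132, 0.062 m / 0.5 = 0.124.

Request:
play_rows:
  motion:
    - [[0, 0, 0, 0, 0, 0], [0, 0, 0, 0, 0, 0], [0, 0, 0.02, 0, 0, 0], [0, 0, 0.05, 0, 0, 0], [0, 0, 0.08, 0, 0, 0], [0, 0, 0.106, 0, 0, 0], [0, 0, 0.124, 0, 0, 0], [0, 0, 0.132, 0, 0, 0]]

```text
time_s: 18.15
position: [0.4677, 0.2487, 0.0593]
tcp_rot: [[0.996, -0.089, -0.003], [-0.089, -0.996, -0.001], [-0.003, 0.001, -1.0]]
force: [0.5, 0.9, -3.5]
opening: 0.675
grasp_force: 30.0
```

```bash
python3 - <<'E'
from h import *
d=cap("scene"); e=cap("side"); w=cap("wrist")
for n,p in {"coaster":(.565,-.088,0),"latch_in":(.617,.055,1.6),"latch_out":(.622,-.09,1.6)}.items(): print(n,[fit(n,x,p) for x in ([e],[d],[w])])
go(.468,.25,.0535,85);print(bot.read_state()["force"])
E
```

```text
coaster [(array([ 0.565, -0.088,  0.   ]), np.float64(1.0), [('side', 0.45)]), (array([ 0.5683, -0.0886, 18.5754]), np.float64(0.078), [('scene', 0.72)]), None]
latch_in [None, (array([6.17600e-01, 5.36000e-02, 9.47921e+01]), np.float64(0.226), [('scene', 0.69)]), (array([6.17100e-01, 5.61000e-02, 9.22082e+01]), np.float64(0.061), [('wrist', 0.78)])]
latch_out [None, (array([ 0.6251, -0.0944, 93.4504]), np.float64(0.108), [('scene', 0.74)]), None]
t 18.75 p [0.4683 0.2499 0.0614] yaw -94.99 tilt [0.04 0.01] j [16.0, 39.0, 103.0, -0.0, 37.0, 111.0] open 58.2 | d [-0.0003 -0.0001  0.0079] wz 0.01
[ 0.22773349  0.86022658 -3.37090534]
```

To row units: 0.008 m / 0.5 = 0.016, 0.003 m / 0.5 = 0.006.

Request:
play_rows:
  motion:
    - [[0, 0, 0.006, 0, 0, 0], [0, 0, 0.012, 0, 0, 0], [0, 0, 0.015, 0, 0, 0], [0, 0, 0.016, 0, 0, 0], [0, 0, 0.016, 0, 0, 0], [0, 0, 0.016, 0, 0, 0]]

```text
time_s: 19.25
position: [0.468, 0.2498, 0.0537]
tcp_rot: [[0.996, -0.087, -0.0], [-0.087, -0.996, -0.0], [-0.0, 0.0, -1.0]]
force: [-0.8, -1.2, 5.3]
opening: 0.669
grasp_force: 30.0
```

Request:
play_rows:
  motion:
    - [[0, 0, 0, 0, 0, 0], [0, 0, 0, 0, 0, 0], [0, 0, 0, 0, 0, 0], [0, 0, 0, 0, 0, 0], [0, 0, 0, 0, 0, 0]]
  fingers: 0.087

```text
time_s: 19.67
position: [0.4683, 0.2498, 0.0529]
tcp_rot: [[0.996, -0.087, 0.0], [-0.087, -0.996, 0.0], [0.0, -0.0, -1.0]]
force: [0.8, -0.5, -0.3]
opening: 0.95
grasp_force: 0.0
```

To row units: -0.15 m / 0.5 = -0.3, -0.145 m / 0.5 = -0.29.

Request:
play_rows:
  motion:
    - [[0, 0, -0.03, 0, 0, 0], [0, 0, -0.08, 0, 0, 0], [0, 0, -0.14, 0, 0, 0], [0, 0, -0.2, 0, 0, 0], [0, 0, -0.25, 0, 0, 0], [0, 0, -0.29, 0, 0, 0], [0, 0, -0.3, 0, 0, 0], [0, 0, -0.3, 0, 0, 0]]

```text
time_s: 20.33
position: [0.4691, 0.2501, 0.2044]
tcp_rot: [[0.996, -0.087, 0.004], [-0.087, -0.996, 0.001], [0.004, -0.001, -1.0]]
force: [-0.7, 0.3, -0.5]
opening: 1.0
grasp_force: 0.0
```

```bash
python3 - <<'E'
from h import *
d=cap("scene"); e=cap("side"); w=cap("wrist")
cv2.imwrite("pics/wrist3.png",cv2.cvtColor(w["frame"],cv2.COLOR_RGB2BGR))
for n,p in {"mug":(.468,.25,1.5),"glue":(.458,.378,0)}.items(): print(n,[fit(n,x,p,z=.003) for x in ([e],[d],[w])])
for n,p in {"coaster":(.565,-.088,0),"pad":(.5622,.0525,.03)}.items(): print(n,[fit(n,x,p) for x in ([e],[d],[w])])
go(.617,.055,.2,3)
E
```

```text
mug [(array([ 0.4674,  0.249 , 81.3337]), np.float64(0.096), [('side', 0.95)]), (array([ 0.4678,  0.2486, 40.6974]), np.float64(0.125), [('scene', 0.83)]), (array([ 0.468 ,  0.2499, 84.8222]), np.float64(0.044), [('wrist', 0.58)])]
glue [(array([0.4566, 0.3784, 8.89  ]), np.float64(0.05), [('side', 0.71)]), (array([ 0.4596,  0.3771, 17.9973]), np.float64(0.035), [('scene', 0.75)]), (array([ 0.4578,  0.3789, 21.7666]), np.float64(0.051), [('wrist', 0.74)])]
coaster [None, (array([ 0.5673, -0.0874,  7.9495]), np.float64(0.093), [('scene', 0.58)]), (array([ 0.5657, -0.087 , 15.5731]), np.float64(0.058), [('wrist', 0.86)])]
pad [None, (array([0.5642, 0.0506, 0.0064]), np.float64(0.112), [('scene', 0.69)]), (array([0.562 , 0.0527, 1.4621]), np.float64(0.052), [('wrist', 0.91)])]
t 21.08 p [0.4682 0.2498 0.203 ] yaw -95.0 tilt [-0. -0.] j [16.0, 26.0, 98.0, -0.0, 56.0, 111.0] open 86.8 | d [0.1652 0.1811 0.003 ] wz 82.0
```

View pics/wrist3.png

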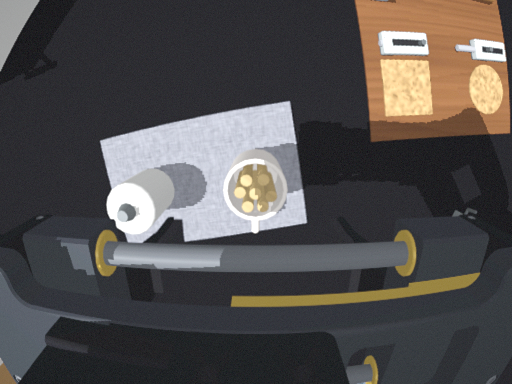

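Both vessels stand on the mat: mug at (255,190), glue at (145,200). The coaster (487,90) and pad (407,88) are bare and both latches are free. Next is latch_in.

To row units: 0.181 m / 0.5 = 0.362, 0.167 m / 0.5 = 0.334, -56 degrees / 180 = -0.3111.

Request:
play_rows:
  motion:
    - [[0.022, 0.024, 0, 0, 0, -0.0389], [0.066, 0.072, 0, 0, 0, -0.0778], [0.114, 0.124, 0, 0, 0, -0.1167], [0.164, 0.18, 0, 0, 0, -0.1556], [0.214, 0.234, 0, 0, 0, -0.1944], [0.262, 0.286, 0, 0, 0, -0.2333], [0.304, 0.334, 0, 0, 0, -0.2722], [0.33, 0.362, 0, 0, 0, -0.3111]]

```text
time_s: 21.75
position: [0.6192, 0.0518, 0.2032]
tcp_rot: [[0.626, 0.779, 0.002], [0.779, -0.626, -0.001], [0.001, 0.003, -1.0]]
force: [0.1, -0.4, 0.1]
opening: 0.996
grasp_force: 0.0
```

To row units: 0.07 m / 0.5 = 0.14, 0.06 m / 0.5 = 0.12, -42 degrees / 180 = -0.2333.

Request:
play_rows:
  motion:
    - [[0, 0, 0.01, 0, 0, -0.0389], [0, 0, 0.03, 0, 0, -0.0778], [0, 0, 0.06, 0, 0, -0.1167], [0, 0, 0.09, 0, 0, -0.1556], [0, 0, 0.12, 0, 0, -0.1944], [0, 0, 0.14, 0, 0, -0.2333], [0, 0, 0.14, 0, 0, -0.2333]]
  fingers: 0.05

```text
time_s: 22.33
position: [0.615, 0.0551, 0.1306]
tcp_rot: [[-0.054, 0.999, -0.005], [0.999, 0.054, 0.0], [0.001, -0.005, -1.0]]
force: [0.0, 0.7, -0.0]
opening: 0.603
grasp_force: 0.0
```

```bash
python3 - <<'E'
from h import *
d=cap("scene"); e=cap("side"); w=cap("wrist")
cv2.imwrite("pics/wrist4.png",cv2.cvtColor(w["frame"],cv2.COLOR_RGB2BGR)[60:260])
for n,p in {"latch_in":(.617,.055,1.6),"latch_out":(.622,-.092,1.62)}.items(): print(n,[fit(n,x,p) for x in ([e],[d],[w])])
for n,p in {"coaster":(.565,-.088,0),"pad":(.5622,.0525,.03)}.items(): print(n,[fit(n,x,p) for x in ([e],[d],[w])])
go(.617,.055,.0225,3)
E
```

```text
latch_in [(array([6.15700e-01, 5.62000e-02, 9.27586e+01]), np.float64(0.108), [('side', 0.72)]), (array([6.18600e-01, 5.36000e-02, 9.40418e+01]), np.float64(0.15), [('scene', 0.84)]), (array([6.16900e-01, 5.61000e-02, 9.22405e+01]), np.float64(0.066), [('wrist', 0.69)])]
latch_out [(array([ 6.22000e-01, -9.20000e-02,  9.28192e+01]), np.float64(1.0), [('side', 0.23)]), (array([ 0.6249, -0.0946, 92.5065]), np.float64(0.176), [('scene', 0.77)]), (array([ 6.21600e-01, -9.21000e-02,  9.21446e+01]), np.float64(0.792), [('wrist', 0.82)])]
coaster [(array([ 0.5659, -0.0873, -5.7484]), np.float64(0.104), [('side', 0.93)]), (array([ 0.5686, -0.0891, -4.2393]), np.float64(0.057), [('scene', 0.89)]), (array([ 0.5672, -0.0879, 19.014 ]), np.float64(0.882), [('wrist', 0.56)])]
pad [(array([0.5606, 0.0528, 0.8115]), np.float64(0.055), [('side', 0.88)]), (array([0.563 , 0.0516, 0.3742]), np.float64(0.094), [('scene', 0.77)]), (array([0.5618, 0.053 , 1.2976]), np.float64(0.044), [('wrist', 0.58)])]
t 23.08 p [0.6168 0.0551 0.1331] yaw 2.99 tilt [ 0.01 -0.  ] j [-5.0, 37.0, 88.0, 0.0, 55.0, -8.0] open 50.2 | d [-1.000e-04  2.000e-04  1.106e-01] wz -0.01
```

View pics/wrist4.png

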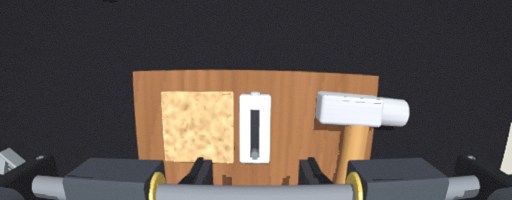

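The latch lies centred between the fingers at (255,128), pin at (255,155). I'll descend, grip and lift.

To row units: 0.1105 m / 0.5 = 0.221, 0.001 m / 0.5 = 0.002.

Request:
play_rows:
  motion:
    - [[0.002, 0, 0.04, 0, 0, 0], [0.002, 0, 0.09, 0, 0, 0], [0.002, 0, 0.14, 0, 0, 0], [0.002, 0, 0.18, 0, 0, 0], [0.002, 0, 0.206, 0, 0, 0], [0.002, 0, 0.218, 0, 0, 0], [0.002, 0, 0.221, 0, 0, 0], [0.002, 0, 0.221, 0, 0, 0]]

```text
time_s: 23.75
position: [0.6153, 0.0562, 0.0242]
tcp_rot: [[-0.053, 0.999, -0.004], [0.999, 0.053, 0.0], [0.0, -0.004, -1.0]]
force: [-4.6, 0.2, 9.5]
opening: 0.572
grasp_force: 4.9
```

Request:
play_rows:
  motion:
    - [[0, 0, 0, 0, 0, 0], [0, 0, 0, 0, 0, 0], [0, 0, 0, 0, 0, 0], [0, 0, 0, 0, 0, 0], [0, 0, 0, 0, 0, 0], [0, 0, 0, 0, 0, 0]]
  fingers: 0.015

```text
time_s: 24.25
position: [0.6108, 0.0563, 0.024]
tcp_rot: [[-0.053, 0.998, -0.013], [0.999, 0.053, 0.0], [0.001, -0.013, -1.0]]
force: [-10.5, -1.3, 14.8]
opening: 0.319
grasp_force: 31.3
```

To row units: -0.09 m / 0.5 = -0.18, -0.085 m / 0.5 = -0.17.

Request:
play_rows:
  motion:
    - [[0, 0, -0.008, 0, 0, 0], [0, 0, -0.03, 0, 0, 0], [0, 0, -0.06, 0, 0, 0], [0, 0, -0.1, 0, 0, 0], [0, 0, -0.14, 0, 0, 0], [0, 0, -0.17, 0, 0, 0], [0, 0, -0.18, 0, 0, 0], [0, 0, -0.18, 0, 0, 0]]

```text
time_s: 24.92
position: [0.6187, 0.056, 0.1149]
tcp_rot: [[-0.052, 0.999, 0.005], [0.999, 0.052, -0.0], [-0.001, 0.005, -1.0]]
force: [0.4, -0.6, -2.3]
opening: 0.313
grasp_force: 29.9
```

```bash
python3 - <<'E'
from h import *
d=cap("scene"); e=cap("side"); w=cap("wrist")
for n,p in {"short_tray":(.467,-.266,0),"long_tray":(.4655,-.38,0)}.items(): print(n,[fit(n,x,p) for x in ([e],[d],[w])])
go(.467,-.266,.113,89); print(bot.read_state()["grasp_force"],[ (np.round(r["at"],3),r["confidence"]) for r in finder.recognise("side","latch_in")[:2]])
go(.467,-.266,.113,-89+178)
E
```

```text
short_tray [(array([ 0.4665, -0.2664, -0.0993]), np.float64(0.088), [('side', 0.61)]), (array([ 0.4692, -0.2669, -1.689 ]), np.float64(0.043), [('scene', 0.86)]), (array([ 0.467, -0.266,  0.   ]), np.float64(1.0), [('wrist', 0.42)])]
long_tray [(array([ 0.4641, -0.3794, -1.1879]), np.float64(0.094), [('side', 0.59)]), (array([ 0.4679, -0.381 , -1.6489]), np.float64(0.03), [('scene', 0.93)]), None]
t 25.37 p [0.6164 0.0561 0.1118] yaw 3.0 tilt [-0.07  0.01] j [-5.0, 39.0, 89.0, 0.0, 52.0, -8.0] open 27.4 | d [-0.3139 -0.166  -0.0011] wz -86.0
29.921759068965912 [(array([0.616, 0.076, 0.106]), 0.69), (array([ 0.564, -0.086,  0.009]), 0.43)]
t 25.42 p [0.6165 0.0561 0.112 ] yaw 3.0 tilt [-0.06  0.  ] j [-5.0, 39.0, 89.0, -0.0, 52.0, -8.0] open 27.5 | d [-0.3138 -0.1661 -0.0009] wz -86.0
```

To row units: -0.17 m / 0.5 = -0.34, -0.145 m / 0.5 = -0.29.

Request:
play_rows:
  motion:
    - [[-0.016, -0.008, 0, 0, 0, 0], [-0.048, -0.024, 0, 0, 0, 0], [-0.092, -0.048, 0, 0, 0, 0], [-0.14, -0.074, 0, 0, 0, 0], [-0.19, -0.1, 0, 0, 0, 0], [-0.24, -0.126, 0, 0, 0, 0], [-0.29, -0.152, 0, 0, 0, 0], [-0.34, -0.178, 0, 0, 0, 0]]

```text
time_s: 26.08
position: [0.5357, -0.1199, 0.1126]
tcp_rot: [[-0.052, 0.999, -0.0], [0.999, 0.052, -0.0], [-0.0, -0.0, -1.0]]
force: [0.5, -0.2, -1.3]
opening: 0.318
grasp_force: 29.9
```

To row units: -0.145 m / 0.5 = -0.29, -0.144 m / 0.5 = -0.288, 4 degrees / 180 = 0.0222.

Request:
play_rows:
  motion:
    - [[-0.05, -0.026, 0, 0, 0, 0.0028], [-0.1, -0.054, 0, 0, 0, 0.0056], [-0.15, -0.082, 0, 0, 0, 0.0111], [-0.2, -0.108, 0, 0, 0, 0.0167], [-0.242, -0.13, 0, 0, 0, 0.0222], [-0.274, -0.146, 0, 0, 0, 0.0222], [-0.288, -0.154, 0, 0, 0, 0.0222], [-0.29, -0.154, 0, 0, 0, 0.0222]]

```text
time_s: 26.75
position: [0.4666, -0.2689, 0.1126]
tcp_rot: [[0.02, 1.0, 0.0], [1.0, -0.02, -0.0], [-0.0, 0.0, -1.0]]
force: [-1.3, -0.1, -2.0]
opening: 0.317
grasp_force: 29.9
```

To row units: 0.04 m / 0.5 = 0.08, 0.038 m / 0.5 = 0.076.

Request:
play_rows:
  motion:
    - [[0, 0, 0, 0, 0, 0], [0, 0, 0.01, 0, 0, 0], [0, 0, 0.03, 0, 0, 0], [0, 0, 0.05, 0, 0, 0], [0, 0, 0.066, 0, 0, 0], [0, 0, 0.076, 0, 0, 0], [0, 0, 0.08, 0, 0, 0], [0, 0, 0.08, 0, 0, 0]]

```text
time_s: 27.42
position: [0.4671, -0.2666, 0.0716]
tcp_rot: [[0.017, 1.0, -0.001], [1.0, -0.017, 0.001], [0.001, -0.001, -1.0]]
force: [-0.5, -0.6, -2.0]
opening: 0.316
grasp_force: 29.9
```

```bash
python3 - <<'E'
from h import *
d=cap("scene"); e=cap("side"); w=cap("wrist")
cv2.imwrite("pics/wrist5.png",cv2.cvtColor(w["frame"],cv2.COLOR_RGB2BGR)[60:260])
for n,p in {"short_tray":(.467,-.266,0),"long_tray":(.4655,-.38,0)}.items(): print(n,[fit(n,x,p) for x in ([e],[d],[w])])
go(.467,-.267,.028,-1); print(bot.read_state()["force"])
E
```

```text
short_tray [(array([ 0.4652, -0.264 , -1.5607]), np.float64(0.211), [('side', 0.66)]), (array([ 0.4696, -0.2672, -1.5055]), np.float64(0.573), [('scene', 0.65)]), (array([ 0.4664, -0.2653, -1.4292]), np.float64(0.468), [('wrist', 0.86)])]
long_tray [(array([ 0.4673, -0.3734,  3.4397]), np.float64(0.746), [('side', 0.82)]), (array([ 0.4672, -0.3811, -0.0732]), np.float64(0.048), [('scene', 0.67)]), (array([  0.4499,  -0.3951, -79.5323]), np.float64(0.958), [('wrist', 0.73)])]
t 27.87 p [ 0.4675 -0.2673  0.0729] yaw -1.01 tilt [ 0.03 -0.02] j [-42.0, 38.0, 102.0, 0.0, 40.0, -41.0] open 27.4 | d [ 0.0003 -0.0006  0.0449] wz -0.01
[ 1.30118454 -0.40109599 -0.91719598]
```

View pics/wrist5.png

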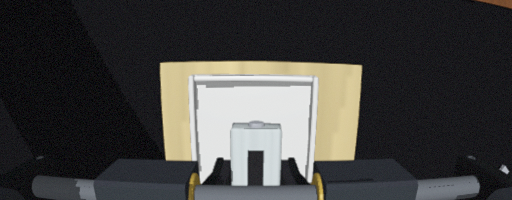

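The latch, at (255,150), hangs centred over the short tray, whose walls are at columns 192 and 315. I'll lower it and watch the force.

To row units: 0.04 m / 0.5 = 0.08, 0.03 m / 0.5 = 0.06.

Request:
play_rows:
  motion:
    - [[0, 0, 0.02, 0, 0, 0], [0, 0, 0.04, 0, 0, 0], [0, 0, 0.06, 0, 0, 0], [0, 0, 0.072, 0, 0, 0], [0, 0, 0.078, 0, 0, 0], [0, 0, 0.08, 0, 0, 0], [0, 0, 0.08, 0, 0, 0]]

```text
time_s: 28.45
position: [0.4673, -0.267, 0.032]
tcp_rot: [[0.017, 1.0, -0.001], [1.0, -0.017, 0.001], [0.001, -0.001, -1.0]]
force: [-0.1, -0.7, -1.7]
opening: 0.317
grasp_force: 29.9
```

To row units: 0.002 m / 0.5 = 0.004, 0.001 m / 0.5 = 0.002.

Request:
play_rows:
  motion:
    - [[0, 0, 0.002, 0, 0, 0], [0, 0, 0.004, 0, 0, 0], [0, 0, 0.004, 0, 0, 0]]

```text
time_s: 28.7
position: [0.4676, -0.2673, 0.0307]
tcp_rot: [[0.017, 1.0, 0.0], [1.0, -0.017, -0.0], [-0.0, 0.0, -1.0]]
force: [0.2, -1.0, -2.5]
opening: 0.318
grasp_force: 29.9
```

To row units: 0.002 m / 0.5 = 0.004, 0.001 m / 0.5 = 0.002.

Request:
play_rows:
  motion:
    - [[0, 0, 0.002, 0, 0, 0], [0, 0, 0.004, 0, 0, 0], [0, 0, 0.004, 0, 0, 0]]

```text
time_s: 28.95
position: [0.4674, -0.2671, 0.0285]
tcp_rot: [[0.017, 1.0, -0.0], [1.0, -0.017, 0.0], [0.0, -0.0, -1.0]]
force: [-0.6, -0.1, -1.6]
opening: 0.318
grasp_force: 29.9
```

To row units: 0.001 m / 0.5 = 0.002.

Request:
play_rows:
  motion:
    - [[0, 0, 0.002, 0, 0, 0], [0, 0, 0.002, 0, 0, 0], [0, 0, 0.002, 0, 0, 0]]

```text
time_s: 29.2
position: [0.4675, -0.2672, 0.0282]
tcp_rot: [[0.017, 1.0, 0.0], [1.0, -0.017, -0.0], [-0.0, 0.0, -1.0]]
force: [0.0, 0.1, 5.4]
opening: 0.319
grasp_force: 29.9
```

To row units: 0.001 m / 0.5 = 0.002.

Request:
play_rows:
  motion:
    - [[0, 0, 0.002, 0, 0, 0], [0, 0, 0.002, 0, 0, 0], [0, 0, 0.002, 0, 0, 0]]

```text
time_s: 29.45
position: [0.4675, -0.2672, 0.0281]
tcp_rot: [[0.017, 1.0, 0.0], [1.0, -0.017, -0.001], [-0.001, 0.0, -1.0]]
force: [-2.8, 2.2, 12.8]
opening: 0.316
grasp_force: 29.9
```

To row units: -0.001 m / 0.5 = -0.002.

Request:
play_rows:
  motion:
    - [[0, 0, -0.002, 0, 0, 0], [0, 0, -0.002, 0, 0, 0], [0, 0, -0.002, 0, 0, 0], [0, 0, -0.002, 0, 0, 0], [0, 0, -0.002, 0, 0, 0]]
  fingers: 0.039

```text
time_s: 29.87
position: [0.4674, -0.2671, 0.0272]
tcp_rot: [[0.017, 1.0, -0.0], [1.0, -0.017, 0.0], [0.0, -0.0, -1.0]]
force: [0.1, -0.9, -0.4]
opening: 0.443
grasp_force: 0.0
```

Request:
play_rows:
  motion:
    - [[0, 0, -0.02, 0, 0, 0], [0, 0, -0.06, 0, 0, 0], [0, 0, -0.12, 0, 0, 0], [0, 0, -0.18, 0, 0, 0], [0, 0, -0.24, 0, 0, 0], [0, 0, -0.26, 0, 0, 0], [0, 0, -0.26, 0, 0, 0]]

```text
time_s: 30.45
position: [0.469, -0.2684, 0.1608]
tcp_rot: [[0.017, 1.0, 0.005], [1.0, -0.017, -0.005], [-0.005, 0.005, -1.0]]
force: [0.3, -0.0, 0.5]
opening: 0.45
grasp_force: 0.0
```

```bash
python3 - <<'E'
from h import *
d=cap("scene"); e=cap("side"); w=cap("wrist")
cv2.imwrite("pics/wrist6.png",cv2.cvtColor(w["frame"],cv2.COLOR_RGB2BGR)[40:260])
for n,p in {"latch_in":(.467,-.267,1.55)}.items(): print(n,[fit(n,x,p,z=.007) for x in ([e],[d],[w])])
for n,p in {"short_tray":(.467,-.266,0),"long_tray":(.4655,-.38,0),"coaster":(.566,-.0875,0)}.items(): print(n,[fit(n,x,p) for x in ([e],[d],[w])])
go(.622,-.0925,.115,2.8)
E
```

```text
latch_in [(array([ 0.467 , -0.267 , 88.8085]), np.float64(1.0), [('side', 0.72)]), (array([ 0.4703, -0.2691, 87.72  ]), np.float64(0.069), [('scene', 0.59)]), (array([ 0.4684, -0.2675, 88.185 ]), np.float64(0.044), [('wrist', 0.95)])]
short_tray [(array([ 0.465 , -0.2634, -2.4106]), np.float64(0.219), [('side', 0.72)]), (array([ 0.4687, -0.2677, -1.1465]), np.float64(0.225), [('scene', 0.82)]), (array([ 0.4659, -0.2652, -1.7985]), np.float64(0.248), [('wrist', 0.71)])]
long_tray [(array([ 0.465 , -0.3785, -2.2314]), np.float64(0.117), [('side', 0.9)]), (array([ 0.467 , -0.3812, -1.1931]), np.float64(0.05), [('scene', 0.55)]), (array([ 0.446 , -0.3802, 10.8059]), np.float64(0.725), [('wrist', 0.65)])]
coaster [(array([ 0.5654, -0.0878, 17.0683]), np.float64(0.057), [('side', 0.98)]), (array([ 0.568 , -0.0894,  8.428 ]), np.float64(0.039), [('scene', 0.86)]), (array([ 0.5659, -0.0865,  4.9232]), np.float64(0.022), [('wrist', 0.65)])]
t 31.2 p [ 0.4674 -0.2672  0.1575] yaw -1.0 tilt [-0.01  0.01] j [-42.0, 30.0, 99.0, 0.0, 51.0, -41.0] open 39.0 | d [0.1773 0.1515 0.0425] wz -3.8
```

View pics/wrist6.png

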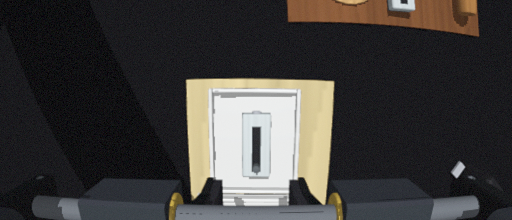

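latch_in lies flat and centred in the short tray, at (256,145). Next is latch_out.

To row units: 0.177 m / 0.5 = 0.354, 0.01 m / 0.5 = 0.02, -3.8 degrees / 180 = -0.0211.

Request:
play_rows:
  motion:
    - [[0.02, 0.016, 0, 0, 0, 0], [0.066, 0.056, 0, 0, 0, 0], [0.126, 0.108, 0, 0, 0, -0.0056], [0.186, 0.16, 0, 0, 0, -0.0111], [0.246, 0.212, 0.02, 0, 0, -0.0167], [0.3, 0.258, 0.04, 0, 0, -0.0211], [0.34, 0.292, 0.06, 0, 0, -0.0211], [0.354, 0.304, 0.07, 0, 0, -0.0211]]
  fingers: 0.046

```text
time_s: 31.87
position: [0.6247, -0.0883, 0.1215]
tcp_rot: [[-0.053, 0.999, 0.001], [0.999, 0.053, 0.001], [0.001, 0.001, -1.0]]
force: [-0.1, -1.1, -0.7]
opening: 0.525
grasp_force: 0.0
```

```bash
python3 - <<'E'
from h import *
d=cap("scene"); w=cap("wrist")
cv2.imwrite("pics/wrist7.png",cv2.cvtColor(w["frame"],cv2.COLOR_RGB2BGR)[60:260])
for n,p in {"latch_out":(.622,-.0925,1.62)}.items(): print(n,[fit(n,x,p) for x in ([d],[w])])
go(.622,-.0925,.0262,2.8)
E
```

```text
latch_out [(array([ 6.22000e-01, -9.25000e-02,  9.28192e+01]), np.float64(1.0), [('scene', 0.7)]), (array([ 6.22500e-01, -9.21000e-02,  9.32142e+01]), np.float64(0.04), [('wrist', 0.92)])]
t 32.07 p [ 0.6219 -0.0929  0.1225] yaw 2.83 tilt [-0.07 -0.01] j [-19.0, 39.0, 87.0, -0.0, 54.0, -21.0] open 46.0 | d [0.0004 0.0002 0.0963] wz 0.03
```

View pics/wrist7.png

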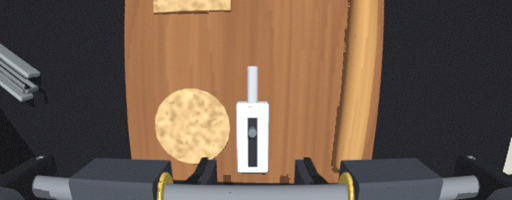

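latch_out is centred between the fingers at (252,137), with its bolt at (252,85) and pin at (252,132). I'll descend, grip and lift.

To row units: 0.0965 m / 0.5 = 0.193, 0.095 m / 0.5 = 0.19.

Request:
play_rows:
  motion:
    - [[0.001, 0, 0.04, 0, 0, 0], [0.001, 0, 0.08, 0, 0, 0], [0.001, 0, 0.12, 0, 0, 0], [0.001, 0, 0.156, 0, 0, 0], [0.001, 0, 0.18, 0, 0, 0], [0.001, 0, 0.19, 0, 0, 0], [0.001, 0, 0.193, 0, 0, 0], [0.001, 0, 0.193, 0, 0, 0]]

```text
time_s: 32.73
position: [0.6225, -0.0931, 0.0265]
tcp_rot: [[-0.048, 0.999, 0.0], [0.999, 0.048, -0.0], [-0.0, 0.0, -1.0]]
force: [-0.1, -0.5, -0.7]
opening: 0.526
grasp_force: 0.0
```

Request:
play_rows:
  motion:
    - [[0, 0, 0, 0, 0, 0], [0, 0, 0, 0, 0, 0], [0, 0, 0, 0, 0, 0], [0, 0, 0, 0, 0, 0], [0, 0, 0, 0, 0, 0], [0, 0, 0, 0, 0, 0]]
  fingers: 0.015

```text
time_s: 33.23
position: [0.6225, -0.0923, 0.0268]
tcp_rot: [[-0.049, 0.999, 0.0], [0.999, 0.049, -0.0], [-0.0, 0.0, -1.0]]
force: [-2.1, -0.5, 5.4]
opening: 0.317
grasp_force: 30.0
```

To row units: -0.09 m / 0.5 = -0.18, -0.085 m / 0.5 = -0.17.

Request:
play_rows:
  motion:
    - [[0, 0, -0.008, 0, 0, 0], [0, 0, -0.03, 0, 0, 0], [0, 0, -0.06, 0, 0, 0], [0, 0, -0.1, 0, 0, 0], [0, 0, -0.14, 0, 0, 0], [0, 0, -0.17, 0, 0, 0], [0, 0, -0.18, 0, 0, 0], [0, 0, -0.18, 0, 0, 0]]

```text
time_s: 33.9
position: [0.6236, -0.0926, 0.118]
tcp_rot: [[-0.049, 0.999, 0.004], [0.999, 0.049, -0.001], [-0.001, 0.004, -1.0]]
force: [0.8, 0.1, -1.6]
opening: 0.321
grasp_force: 30.0
```

```bash
python3 - <<'E'
from h import *
go(.467,-.266,.113,-91); go(.467,-.266,.113,88)
E
```

```text
t 33.9 p [ 0.6236 -0.0926  0.118 ] yaw 2.81 tilt [ 0.21 -0.07] j [-19.0, 39.0, 87.0, 0.0, 53.0, -21.0] open 27.9 | d [-0.1655 -0.1649  0.0046] wz -86.19
t 33.9 p [ 0.6236 -0.0926  0.118 ] yaw 2.81 tilt [ 0.21 -0.07] j [-19.0, 39.0, 87.0, 0.0, 53.0, -21.0] open 27.9 | d [-0.1655 -0.1649  0.0046] wz -85.19
```

To row units: -0.167 m / 0.5 = -0.334, -0.112 m / 0.5 = -0.224, 49 degrees / 180 = 0.2722.

Request:
play_rows:
  motion:
    - [[-0.016, -0.01, 0, 0, 0, 0.0167], [-0.056, -0.038, 0, 0, 0, 0.05], [-0.1, -0.068, 0, 0, 0, 0.0833], [-0.146, -0.098, 0, 0, 0, 0.1167], [-0.192, -0.13, 0, 0, 0, 0.1556], [-0.24, -0.162, 0, 0, 0, 0.1944], [-0.288, -0.194, 0, 0, 0, 0.2333], [-0.334, -0.224, 0, 0, 0, 0.2722]]

```text
time_s: 34.57
position: [0.5171, -0.2652, 0.1148]
tcp_rot: [[0.726, 0.688, -0.002], [0.688, -0.726, 0.002], [-0.0, -0.003, -1.0]]
force: [0.4, -0.1, -1.7]
opening: 0.314
grasp_force: 30.0
```

```bash
python3 - <<'E'
from h import *
go(.4495,-.3797,.08,-91)
E
```

```text
t 34.57 p [ 0.5171 -0.2652  0.1148] yaw -46.55 tilt [-0.12  0.09] j [-38.0, 37.0, 94.0, -0.0, 49.0, 8.0] open 27.3 | d [-0.1279  0.0367  0.0347] wz 44.45
```

To row units: -0.128 m / 0.5 = -0.256, -0.08 m / 0.5 = -0.16, 45 degrees / 180 = 0.25.

Request:
play_rows:
  motion:
    - [[-0.04, 0.012, 0, 0, 0, 0.0389], [-0.08, 0.024, 0, 0, 0, 0.0778], [-0.12, 0.036, 0, 0, 0, 0.1167], [-0.16, 0.048, 0, 0, 0, 0.1556], [-0.2, 0.058, 0.01, 0, 0, 0.1944], [-0.232, 0.068, 0.03, 0, 0, 0.2278], [-0.252, 0.074, 0.05, 0, 0, 0.25], [-0.256, 0.074, 0.068, 0, 0, 0.25]]

```text
time_s: 35.23
position: [0.4508, -0.3816, 0.0805]
tcp_rot: [[1.0, -0.025, -0.001], [-0.025, -1.0, 0.0], [-0.001, -0.0, -1.0]]
force: [0.6, -1.0, -1.6]
opening: 0.32
grasp_force: 30.0
```

```bash
python3 - <<'E'
from h import *
d=cap("scene"); e=cap("side"); w=cap("wrist")
cv2.imwrite("pics/wrist8.png",cv2.cvtColor(w["frame"],cv2.COLOR_RGB2BGR)[60:260])
for n,p in {"long_tray":(.4655,-.38,0)}.items(): print(n,[fit(n,x,p) for x in ([e],[d],[w])])
z=bot.read_state()["position"][2]-.0238
for n,p in {"latch_out":(.4495,-.38,0)}.items(): print(n,[fit(n,x,p,z=z) for x in ([e],[d],[w])])
go(.4495,-.3797,.031,-91.5)
E
```

```text
long_tray [(array([ 0.4649, -0.3789, -1.8504]), np.float64(0.154), [('side', 0.58)]), (array([ 0.468 , -0.3811, -0.974 ]), np.float64(0.202), [('scene', 0.6)]), (array([ 0.4658, -0.3796, -1.5942]), np.float64(0.383), [('wrist', 0.77)])]
latch_out [(array([ 0.4495, -0.38  ,  0.    ]), np.float64(1.0), [('side', 0.59)]), (array([ 0.4654, -0.3819, -0.7851]), np.float64(0.257), [('scene', 0.76)]), (array([ 0.4514, -0.3783, -0.879 ]), np.float64(0.29), [('wrist', 0.62)])]
t 35.68 p [ 0.4526 -0.3795  0.0826] yaw -91.11 tilt [ 0.04 -0.04] j [-51.0, 40.0, 94.0, 0.0, 46.0, 40.0] open 27.5 | d [-0.0032  0.0002  0.0516] wz 0.39
```

View pics/wrist8.png

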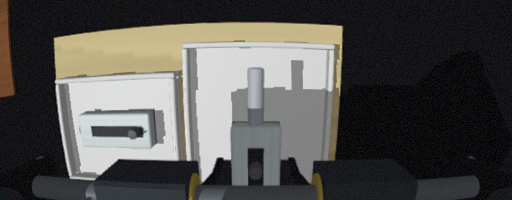

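latch_out hangs over the long tray: bolt at (256,95), tray walls at columns 190 and 333. I'll lower it.

To row units: 0.05 m / 0.5 = 0.1, 0.049 m / 0.5 = 0.098, 0.4 degrees / 180 = 0.0022.

Request:
play_rows:
  motion:
    - [[-0.006, 0, 0.016, 0, 0, 0.0022], [-0.006, 0, 0.04, 0, 0, 0.0022], [-0.006, 0, 0.064, 0, 0, 0.0022], [-0.006, 0, 0.084, 0, 0, 0.0022], [-0.006, 0, 0.094, 0, 0, 0.0022], [-0.006, 0, 0.098, 0, 0, 0.0022], [-0.006, 0, 0.098, 0, 0, 0.0022], [-0.006, 0, 0.1, 0, 0, 0.0022]]

```text
time_s: 36.35
position: [0.4492, -0.38, 0.032]
tcp_rot: [[1.0, -0.028, 0.0], [-0.028, -1.0, -0.0], [0.0, 0.0, -1.0]]
force: [0.8, -0.0, -1.7]
opening: 0.317
grasp_force: 30.0
```

To row units: 0.001 m / 0.5 = 0.002.

Request:
play_rows:
  motion:
    - [[0, 0, 0.002, 0, 0, 0], [0, 0, 0.002, 0, 0, 0], [0, 0, 0.002, 0, 0, 0]]

```text
time_s: 36.6
position: [0.4492, -0.3801, 0.0315]
tcp_rot: [[1.0, -0.028, 0.001], [-0.028, -1.0, -0.001], [0.001, 0.001, -1.0]]
force: [0.6, 0.5, -1.8]
opening: 0.317
grasp_force: 30.0
```

To row units: 0.001 m / 0.5 = 0.002.

Request:
play_rows:
  motion:
    - [[0, 0, 0.002, 0, 0, 0], [0, 0, 0.002, 0, 0, 0], [0, 0, 0.002, 0, 0, 0]]

```text
time_s: 36.85
position: [0.4492, -0.3802, 0.0308]
tcp_rot: [[1.0, -0.028, 0.001], [-0.028, -1.0, -0.001], [0.001, 0.001, -1.0]]
force: [-1.1, 1.1, 3.8]
opening: 0.318
grasp_force: 30.0
```

Request:
play_rows:
  motion:
    - [[0, 0, 0, 0, 0, 0], [0, 0, 0, 0, 0, 0], [0, 0, 0, 0, 0, 0], [0, 0, 0, 0, 0, 0], [0, 0, 0, 0, 0, 0]]
  fingers: 0.039

```text
time_s: 37.27
position: [0.4489, -0.3798, 0.0298]
tcp_rot: [[1.0, -0.028, -0.0], [-0.028, -1.0, 0.0], [-0.0, -0.0, -1.0]]
force: [0.1, 0.9, -0.4]
opening: 0.441
grasp_force: 0.0
```

To row units: -0.175 m / 0.5 = -0.35, -0.16 m / 0.5 = -0.32.

Request:
play_rows:
  motion:
    - [[0, 0, -0.02, 0, 0, 0], [0, 0, -0.06, 0, 0, 0], [0, 0, -0.12, 0, 0, 0], [0, 0, -0.19, 0, 0, 0], [0, 0, -0.26, 0, 0, 0], [0, 0, -0.32, 0, 0, 0], [0, 0, -0.35, 0, 0, 0], [0, 0, -0.35, 0, 0, 0]]

```text
time_s: 37.93
position: [0.4508, -0.3818, 0.2103]
tcp_rot: [[1.0, -0.028, 0.006], [-0.028, -1.0, -0.008], [0.007, 0.008, -1.0]]
force: [-0.0, 0.2, -0.2]
opening: 0.45
grasp_force: 0.0
```

```bash
python3 - <<'E'
from h import *
d=cap("scene"); e=cap("side"); w=cap("wrist")
cv2.imwrite("pics/wrist9.png",cv2.cvtColor(w["frame"],cv2.COLOR_RGB2BGR)[60:260])
for n,p in {"latch_out":(.4495,-.38,0),"latch_in":(.468,-.267,1.55)}.items(): print(n,[fit(n,x,p,z=.007) for x in ([e],[d],[w])])
go(.468,.25,.2,-95)
E
```

```text
latch_out [(array([ 0.4489, -0.3788, -6.5163]), np.float64(0.294), [('side', 0.58)]), (array([ 0.451 , -0.3811, -0.9746]), np.float64(0.124), [('scene', 0.65)]), (array([ 0.4496, -0.3796, -2.0602]), np.float64(0.056), [('wrist', 0.9)])]
latch_in [(array([ 0.4679, -0.2681, 92.0994]), np.float64(0.2), [('side', 0.77)]), (array([ 0.4712, -0.2699, 90.1319]), np.float64(0.082), [('scene', 0.75)]), (array([ 0.4691, -0.2682, 87.7764]), np.float64(0.072), [('wrist', 0.83)])]
t 38.38 p [ 0.4486 -0.3794  0.2038] yaw -91.61 tilt [-0.09  0.11] j [-51.0, 30.0, 90.0, 0.0, 61.0, 40.0] open 39.1 | d [ 0.0018 -0.6297  0.005 ] wz 3.39
```

View pics/wrist9.png

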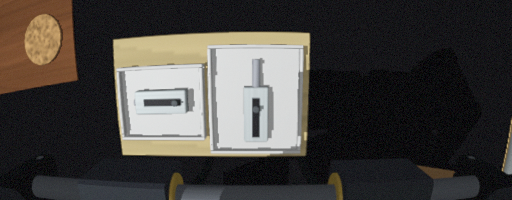

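Both bolts lie flat in their trays: latch_in at (162,102), latch_out at (256,110). Now I'll return the mug.

To row units: -0.238 m / 0.5 = -0.476, -0.04 m / 0.5 = -0.08.

Request:
play_rows:
  motion:
    - [[0, -0.024, 0, 0, 0, 0], [0, -0.08, 0, 0, 0, 0], [0, -0.146, 0, 0, 0, 0], [0, -0.212, 0, 0, 0, 0], [0, -0.278, 0, 0, 0, 0], [0, -0.344, 0, 0, 0, 0], [0, -0.41, 0, 0, 0, 0], [0, -0.476, 0, 0, 0, 0]]
  fingers: 0.087

```text
time_s: 39.05
position: [0.4549, -0.1395, 0.2049]
tcp_rot: [[1.0, -0.028, -0.001], [-0.028, -1.0, 0.001], [-0.001, -0.001, -1.0]]
force: [0.1, 0.5, 0.5]
opening: 0.953
grasp_force: 0.0
```

To row units: -0.258 m / 0.5 = -0.516, -0.229 m / 0.5 = -0.458.

Request:
play_rows:
  motion:
    - [[0, -0.066, 0, 0, 0, 0], [0, -0.132, 0, 0, 0, 0], [0, -0.198, 0, 0, 0, 0], [0, -0.264, 0, 0, 0, 0], [0, -0.33, 0, 0, 0, 0], [0, -0.396, 0, 0, 0, 0], [0, -0.458, 0, 0, 0, 0], [0, -0.516, 0, 0, 0, 0]]

```text
time_s: 39.72
position: [0.4617, 0.1183, 0.2049]
tcp_rot: [[1.0, -0.027, -0.001], [-0.027, -1.0, 0.0], [-0.001, -0.0, -1.0]]
force: [0.6, -0.3, -0.7]
opening: 1.0
grasp_force: 0.0
```

To row units: -0.134 m / 0.5 = -0.268, 0.001 m / 0.5 = 0.002, 3.4 degrees / 180 = 0.0189.

Request:
play_rows:
  motion:
    - [[0, -0.056, 0, 0, 0, 0.0056], [0, -0.108, 0, 0, 0, 0.0111], [0.002, -0.158, 0, 0, 0, 0.0167], [0.002, -0.202, 0, 0, 0, 0.0189], [0.004, -0.236, 0, 0, 0, 0.0189], [0.004, -0.258, 0, 0, 0, 0.0189], [0.004, -0.268, 0, 0, 0, 0.0189], [0.004, -0.268, 0, 0, 0, 0.0189]]

```text
time_s: 40.38
position: [0.468, 0.2506, 0.2049]
tcp_rot: [[0.996, -0.086, -0.0], [-0.086, -0.996, -0.0], [-0.0, 0.0, -1.0]]
force: [0.9, 0.7, 0.4]
opening: 1.003
grasp_force: 0.0
```

```bash
python3 - <<'E'
from h import *
d=cap("scene"); e=cap("side"); w=cap("wrist")
for n,p in {"mug":(.468,.25,1.5),"glue":(.458,.378,0)}.items(): print(n,[fit(n,x,p,z=.003) for x in ([e],[d],[w])])
for n,p in {"coaster":(.566,-.0875,0),"pad":(.562,.0528,.03)}.items(): print(n,[fit(n,x,p) for x in ([e],[d],[w])])
go(.468,.25,.0535,-95)
E
```

```text
mug [None, (array([ 0.468 ,  0.2487, 77.9243]), np.float64(0.117), [('scene', 0.98)]), (array([ 0.4677,  0.2498, 84.1867]), np.float64(0.07), [('wrist', 0.81)])]
glue [(array([0.4573, 0.3792, 6.1452]), np.float64(0.053), [('side', 0.62)]), (array([ 0.4596,  0.376 , 10.1491]), np.float64(0.093), [('scene', 0.95)]), (array([ 0.4578,  0.3786, 16.0859]), np.float64(0.04), [('wrist', 0.71)])]
coaster [None, (array([ 0.5677, -0.0871, 29.1827]), np.float64(0.085), [('scene', 0.59)]), (array([ 0.5654, -0.0869,  2.6907]), np.float64(0.039), [('wrist', 0.62)])]
pad [None, (array([0.5629, 0.0522, 2.8332]), np.float64(0.133), [('scene', 0.58)]), (array([0.5613, 0.0525, 2.3624]), np.float64(0.06), [('wrist', 0.7)])]
t 41.13 p [0.4686 0.2498 0.205 ] yaw -95.0 tilt [-0. -0.] j [16.0, 26.0, 98.0, -0.0, 57.0, 111.0] open 87.3 | d [-6.000e-04 -1.000e-04  1.515e-01] wz -0.0
```

To row units: 0.151 m / 0.5 = 0.302, 0.06 m / 0.5 = 0.12.

Request:
play_rows:
  motion:
    - [[0, 0, 0.06, 0, 0, 0], [0, 0, 0.12, 0, 0, 0], [0, 0, 0.18, 0, 0, 0], [0, 0, 0.23, 0, 0, 0], [0, 0, 0.27, 0, 0, 0], [0, 0, 0.294, 0, 0, 0], [0, 0, 0.302, 0, 0, 0], [0, 0, 0.302, 0, 0, 0]]

```text
time_s: 41.8
position: [0.468, 0.2497, 0.053]
tcp_rot: [[0.996, -0.087, -0.002], [-0.087, -0.996, -0.001], [-0.002, 0.001, -1.0]]
force: [0.2, -0.3, 0.4]
opening: 0.999
grasp_force: 0.0
```

Request:
play_rows:
  motion:
    - [[0, 0, 0, 0, 0, 0], [0, 0, 0, 0, 0, 0], [0, 0, 0, 0, 0, 0], [0, 0, 0, 0, 0, 0], [0, 0, 0, 0, 0, 0], [0, 0, 0, 0, 0, 0], [0, 0, 0, 0, 0, 0], [0, 0, 0, 0, 0, 0]]
  fingers: 0.04

```text
time_s: 42.47
position: [0.4689, 0.2498, 0.0547]
tcp_rot: [[0.996, -0.087, 0.001], [-0.087, -0.996, 0.0], [0.001, -0.0, -1.0]]
force: [-0.4, -1.1, 5.9]
opening: 0.668
grasp_force: 30.0
```

To row units: -0.074 m / 0.5 = -0.148, -0.071 m / 0.5 = -0.142.

Request:
play_rows:
  motion:
    - [[0, 0, -0.008, 0, 0, 0], [0, 0, -0.03, 0, 0, 0], [0, 0, -0.06, 0, 0, 0], [0, 0, -0.09, 0, 0, 0], [0, 0, -0.12, 0, 0, 0], [0, 0, -0.142, 0, 0, 0], [0, 0, -0.148, 0, 0, 0], [0, 0, -0.148, 0, 0, 0]]

```text
time_s: 43.13
position: [0.4689, 0.25, 0.129]
tcp_rot: [[0.996, -0.087, 0.002], [-0.087, -0.996, 0.001], [0.002, -0.001, -1.0]]
force: [0.3, -0.3, -4.0]
opening: 0.67
grasp_force: 30.0
```

```bash
python3 - <<'E'
from h import *
d=cap("scene")
go(.566,-.087,.128,-95)
E
```

```text
t 43.18 p [0.4683 0.2498 0.1282] yaw -95.0 tilt [-0.  0.] j [16.0, 32.0, 101.0, 0.0, 46.0, 111.0] open 58.8 | d [1.267e-01 3.270e-01 2.000e-04] wz 0.0
```

To row units: 0.181 m / 0.5 = 0.362, 0.129 m / 0.5 = 0.258.

Request:
play_rows:
  motion:
    - [[0.006, 0.016, 0, 0, 0, 0], [0.02, 0.052, 0, 0, 0, 0], [0.04, 0.102, 0, 0, 0, 0], [0.06, 0.154, 0, 0, 0, 0], [0.08, 0.206, 0, 0, 0, 0], [0.1, 0.258, 0, 0, 0, 0], [0.12, 0.31, 0, 0, 0, 0], [0.14, 0.362, 0, 0, 0, 0]]

```text
time_s: 43.85
position: [0.5219, 0.0616, 0.127]
tcp_rot: [[0.996, -0.087, -0.002], [-0.087, -0.996, 0.0], [-0.002, 0.0, -1.0]]
force: [-0.0, -0.0, -2.9]
opening: 0.666
grasp_force: 30.0
```

To row units: 0.146 m / 0.5 = 0.292, 0.139 m / 0.5 = 0.278.

Request:
play_rows:
  motion:
    - [[0.02, 0.052, 0, 0, 0, 0], [0.04, 0.104, 0, 0, 0, 0], [0.06, 0.156, 0, 0, 0, 0], [0.08, 0.208, 0, 0, 0, 0], [0.096, 0.25, 0, 0, 0, 0], [0.108, 0.278, 0, 0, 0, 0], [0.114, 0.292, 0, 0, 0, 0], [0.114, 0.292, 0, 0, 0, 0]]

```text
time_s: 44.52
position: [0.5668, -0.0886, 0.1274]
tcp_rot: [[0.996, -0.089, -0.0], [-0.089, -0.996, 0.0], [-0.0, 0.0, -1.0]]
force: [-0.4, 0.3, -4.1]
opening: 0.673
grasp_force: 30.0
```

To row units: 0.05 m / 0.5 = 0.1, 0.047 m / 0.5 = 0.094.

Request:
play_rows:
  motion:
    - [[0, 0, 0, 0, 0, 0], [0, 0, 0.008, 0, 0, 0], [0, 0, 0.028, 0, 0, 0], [0, 0, 0.052, 0, 0, 0], [0, 0, 0.076, 0, 0, 0], [0, 0, 0.094, 0, 0, 0], [0, 0, 0.1, 0, 0, 0], [0, 0, 0.1, 0, 0, 0]]

```text
time_s: 45.18
position: [0.5656, -0.086, 0.0767]
tcp_rot: [[0.996, -0.086, -0.003], [-0.086, -0.996, 0.001], [-0.003, -0.001, -1.0]]
force: [-0.1, -0.6, -4.1]
opening: 0.674
grasp_force: 30.0
```

```bash
python3 - <<'E'
from h import *
d=cap("scene"); e=cap("side"); w=cap("wrist")
cv2.imwrite("pics/wrist10.png",cv2.cvtColor(w["frame"],cv2.COLOR_RGB2BGR)[60:260])
z=bot.read_state()["position"][2]-.051
print([fit("mug",x,(.566,-.087,1.5),z=z) for x in ([e],[d],[w])])
for n,p in {"coaster":(.566,-.087,0),"pad":(.562,.0528,.03)}.items(): print(n,[fit(n,x,p) for x in ([e],[d],[w])])
go(.566,-.087,.058,-95)
E
```

```text
[(array([ 0.5583, -0.0853, 29.8466]), np.float64(0.553), [('side', 0.96)]), (array([ 0.5677, -0.0853, 69.7259]), np.float64(0.435), [('scene', 0.67)]), (array([ 0.5647, -0.0862, 83.9121]), np.float64(0.461), [('wrist', 0.79)])]
coaster [(array([ 0.5668, -0.0885, 20.8822]), np.float64(0.693), [('side', 0.69)]), (array([ 0.5702, -0.0881, 18.3748]), np.float64(0.549), [('scene', 0.74)]), (array([ 0.5671, -0.0871, -1.5302]), np.float64(0.737), [('wrist', 0.96)])]
pad [(array([0.5608, 0.0519, 2.1776]), np.float64(0.069), [('side', 0.67)]), (array([0.564 , 0.0499, 2.8615]), np.float64(0.127), [('scene', 0.95)]), (array([0.5629, 0.0532, 0.2321]), np.float64(0.542), [('wrist', 0.73)])]
t 45.78 p [ 0.5666 -0.087   0.0782] yaw -95.0 tilt [ 0.01 -0.  ] j [-20.0, 39.0, 97.0, 0.0, 44.0, 75.0] open 58.4 | d [-0.0006  0.      0.0202] wz -0.0
```

View pics/wrist10.png

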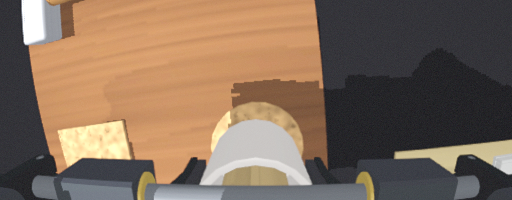

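The coaster shows evenly on both sides of the mug, at columns 212 and 303. I'll lower and release.

To row units: 0.0198 m / 0.5 = 0.0396, 0.0195 m / 0.5 = 0.039.

Request:
play_rows:
  motion:
    - [[-0.001, 0, 0.01, 0, 0, 0], [-0.001, 0, 0.02, 0, 0, 0], [-0.001, 0, 0.029, 0, 0, 0], [-0.001, 0, 0.035, 0, 0, 0], [-0.001, 0, 0.038, 0, 0, 0], [-0.001, 0, 0.039, 0, 0, 0], [-0.001, 0, 0.0396, 0, 0, 0], [-0.001, 0, 0.0396, 0, 0, 0]]

```text
time_s: 46.45
position: [0.5655, -0.0867, 0.0587]
tcp_rot: [[0.996, -0.087, -0.001], [-0.087, -0.996, 0.0], [-0.001, -0.0, -1.0]]
force: [-2.8, -0.0, 4.2]
opening: 0.669
grasp_force: 30.0
```

Request:
play_rows:
  motion:
    - [[0, 0, 0, 0, 0, 0], [0, 0, 0, 0, 0, 0], [0, 0, 0, 0, 0, 0], [0, 0, 0, 0, 0, 0], [0, 0, 0, 0, 0, 0]]
  fingers: 0.087

```text
time_s: 46.87
position: [0.5665, -0.0871, 0.0582]
tcp_rot: [[0.996, -0.087, 0.001], [-0.087, -0.996, -0.0], [0.001, 0.0, -1.0]]
force: [-1.1, 0.2, 0.2]
opening: 0.949
grasp_force: 0.0
```

To row units: -0.148 m / 0.5 = -0.296, -0.14 m / 0.5 = -0.28.

Request:
play_rows:
  motion:
    - [[0, 0, -0.024, 0, 0, 0], [0, 0, -0.07, 0, 0, 0], [0, 0, -0.13, 0, 0, 0], [0, 0, -0.19, 0, 0, 0], [0, 0, -0.244, 0, 0, 0], [0, 0, -0.28, 0, 0, 0], [0, 0, -0.296, 0, 0, 0], [0, 0, -0.296, 0, 0, 0]]

```text
time_s: 47.53
position: [0.5674, -0.0873, 0.209]
tcp_rot: [[0.996, -0.087, 0.005], [-0.087, -0.996, -0.002], [0.005, 0.001, -1.0]]
force: [-0.5, -0.7, -0.2]
opening: 0.998
grasp_force: 0.0
```

```bash
python3 - <<'E'
from h import *
d=cap("scene"); e=cap("side"); w=cap("wrist")
print([fit("mug",x,(.566,-.087,1.5)) for x in ([e],[d],[w])])
print([fit("pad",x,(.562,.0528,.03)) for x in ([e],[d],[w])])
go(.4578,.3785,.206,-87)
E
```

```text
[(array([ 0.5661, -0.0909, 75.88  ]), np.float64(0.164), [('side', 0.68)]), (array([ 0.5651, -0.0875, 84.8449]), np.float64(0.066), [('scene', 0.62)]), (array([ 0.5644, -0.0862, 84.3611]), np.float64(0.049), [('wrist', 0.64)])]
[(array([0.5608, 0.0527, 0.9978]), np.float64(0.055), [('side', 0.84)]), (array([0.5641, 0.05  , 2.7077]), np.float64(0.12), [('scene', 0.63)]), (array([0.5616, 0.0526, 0.5412]), np.float64(0.052), [('wrist', 0.79)])]
t 47.98 p [ 0.5657 -0.0868  0.2053] yaw -95.0 tilt [-0.1   0.04] j [-20.0, 29.0, 92.0, 0.0, 60.0, 75.0] open 87.0 | d [-1.481e-01 -4.541e-01 -2.000e-04] wz -8.0
```

To row units: -0.246 m / 0.5 = -0.492, -0.212 m / 0.5 = -0.424.

Request:
play_rows:
  motion:
    - [[-0.01, -0.03, 0, 0, 0, 0], [-0.028, -0.086, 0, 0, 0, 0], [-0.05, -0.152, 0, 0, 0, 0], [-0.072, -0.22, 0, 0, 0, 0], [-0.094, -0.288, 0, 0, 0, 0], [-0.116, -0.356, 0, 0, 0, 0], [-0.138, -0.424, 0, 0, 0, 0], [-0.16, -0.492, 0, 0, 0, 0]]

```text
time_s: 48.65
position: [0.5063, 0.1675, 0.2061]
tcp_rot: [[0.996, -0.087, -0.001], [-0.087, -0.996, 0.0], [-0.001, -0.0, -1.0]]
force: [0.8, -0.3, 1.3]
opening: 1.0
grasp_force: 0.0
```

To row units: -0.208 m / 0.5 = -0.416, -0.193 m / 0.5 = -0.386, -8 degrees / 180 = -0.0444.

Request:
play_rows:
  motion:
    - [[-0.022, -0.068, 0, 0, 0, -0.0056], [-0.044, -0.136, 0, 0, 0, -0.0111], [-0.066, -0.204, 0, 0, 0, -0.0222], [-0.088, -0.27, 0, 0, 0, -0.0333], [-0.11, -0.336, 0, 0, 0, -0.0389], [-0.126, -0.386, 0, 0, 0, -0.0444], [-0.136, -0.416, 0, 0, 0, -0.0444], [-0.136, -0.416, 0, 0, 0, -0.0444]]

```text
time_s: 49.32
position: [0.456, 0.382, 0.2061]
tcp_rot: [[0.998, 0.057, -0.0], [0.057, -0.998, 0.002], [-0.0, -0.002, -1.0]]
force: [0.4, 0.9, -0.4]
opening: 1.0
grasp_force: 0.0
```

```bash
python3 - <<'E'
from h import *
d=cap("scene"); e=cap("side"); w=cap("wrist")
print([fit("glue",x,(.458,.378,0),z=.003) for x in ([e],[d],[w])])
for n,p in {"mug":(.566,-.087,1.5),"pad":(.562,.0528,.03)}.items(): print(n,[fit(n,x,p) for x in ([e],[d],[w])])
go(.458,.3785,.057,-87)
E
```

```text
[None, (array([0.4595, 0.3778, 1.2119]), np.float64(0.066), [('scene', 0.86)]), (array([0.4583, 0.3783, 2.4412]), np.float64(0.043), [('wrist', 0.94)])]
mug [None, (array([ 0.5646, -0.0872, 82.4357]), np.float64(0.097), [('scene', 0.59)]), None]
pad [None, (array([0.5633, 0.0518, 2.4208]), np.float64(0.066), [('scene', 0.7)]), (array([0.5615, 0.0529, 1.9274]), np.float64(0.051), [('wrist', 0.97)])]
t 49.92 p [0.4585 0.3778 0.2063] yaw -87.05 tilt [-0.  0.] j [29.0, 30.0, 89.0, 0.0, 61.0, 116.0] open 86.8 | d [-0.0005 -0.0007  0.1493] wz -0.05
```

To row units: 0.149 m / 0.5 = 0.298, 0.145 m / 0.5 = 0.29.

Request:
play_rows:
  motion:
    - [[0, 0, 0.06, 0, 0, 0], [0, 0, 0.12, 0, 0, 0], [0, 0, 0.18, 0, 0, 0], [0, 0, 0.23, 0, 0, 0], [0, 0, 0.27, 0, 0, 0], [0, 0, 0.29, 0, 0, 0], [0, 0, 0.298, 0, 0, 0], [0, 0, 0.298, 0, 0, 0]]

```text
time_s: 50.58
position: [0.4582, 0.3781, 0.0567]
tcp_rot: [[0.999, 0.052, -0.001], [0.052, -0.999, -0.001], [-0.001, 0.0, -1.0]]
force: [0.7, 0.7, -0.4]
opening: 1.006
grasp_force: 0.0
```

Request:
play_rows:
  motion:
    - [[0, 0, 0, 0, 0, 0], [0, 0, 0, 0, 0, 0], [0, 0, 0, 0, 0, 0], [0, 0, 0, 0, 0, 0], [0, 0, 0, 0, 0, 0], [0, 0, 0, 0, 0, 0], [0, 0, 0, 0, 0, 0], [0, 0, 0, 0, 0, 0]]
  fingers: 0.04

```text
time_s: 51.25
position: [0.4585, 0.3783, 0.0578]
tcp_rot: [[0.999, 0.053, 0.001], [0.053, -0.999, 0.0], [0.001, -0.0, -1.0]]
force: [-0.4, -0.4, 4.8]
opening: 0.634
grasp_force: 30.0
```

To row units: -0.074 m / 0.5 = -0.148, -0.071 m / 0.5 = -0.142.

Request:
play_rows:
  motion:
    - [[0, 0, -0.008, 0, 0, 0], [0, 0, -0.03, 0, 0, 0], [0, 0, -0.06, 0, 0, 0], [0, 0, -0.09, 0, 0, 0], [0, 0, -0.12, 0, 0, 0], [0, 0, -0.142, 0, 0, 0], [0, 0, -0.148, 0, 0, 0], [0, 0, -0.148, 0, 0, 0]]

```text
time_s: 51.92
position: [0.4587, 0.3786, 0.1324]
tcp_rot: [[0.999, 0.052, 0.002], [0.052, -0.999, 0.001], [0.002, -0.001, -1.0]]
force: [-0.0, -1.0, -2.1]
opening: 0.633
grasp_force: 30.0
```

```bash
python3 - <<'E'
from h import *
d=cap("scene")
go(.5617,.0527,.13,-87)
E
```

```text
t 51.97 p [0.4581 0.3782 0.1315] yaw -87.0 tilt [0.01 0.01] j [29.0, 36.0, 92.0, 0.0, 52.0, 116.0] open 54.9 | d [0.0864 0.3305 0.0014] wz -0.0
```

To row units: 0.181 m / 0.5 = 0.362, 0.002 m / 0.5 = 0.004.

Request:
play_rows:
  motion:
    - [[0.004, 0.016, 0, 0, 0, 0], [0.014, 0.052, 0, 0, 0, 0], [0.026, 0.102, 0, 0, 0, 0], [0.04, 0.154, 0, 0, 0, 0], [0.054, 0.206, 0, 0, 0, 0], [0.068, 0.258, 0, 0, 0, 0], [0.082, 0.31, 0, 0, 0, 0], [0.094, 0.362, 0, 0, 0, 0]]

```text
time_s: 52.63
position: [0.5144, 0.198, 0.1302]
tcp_rot: [[0.999, 0.052, -0.002], [0.052, -0.999, -0.001], [-0.002, 0.001, -1.0]]
force: [-0.2, 0.5, -2.8]
opening: 0.634
grasp_force: 30.0
```

To row units: 0.1495 m / 0.5 = 0.299, 0.052 m / 0.5 = 0.104.

Request:
play_rows:
  motion:
    - [[0.014, 0.052, 0, 0, 0, 0], [0.028, 0.104, 0, 0, 0, 0], [0.042, 0.156, 0, 0, 0, 0], [0.056, 0.208, 0, 0, 0, 0], [0.066, 0.252, 0, 0, 0, 0], [0.074, 0.282, 0, 0, 0, 0], [0.079, 0.298, 0, 0, 0, 0], [0.079, 0.299, 0, 0, 0, 0]]

```text
time_s: 53.3
position: [0.5622, 0.0507, 0.1305]
tcp_rot: [[0.999, 0.05, -0.001], [0.05, -0.999, -0.0], [-0.001, 0.0, -1.0]]
force: [0.2, 0.5, -2.3]
opening: 0.634
grasp_force: 30.0
```

To row units: 0.05 m / 0.5 = 0.1, 0.047 m / 0.5 = 0.094.

Request:
play_rows:
  motion:
    - [[0, 0, 0, 0, 0, 0], [0, 0, 0.008, 0, 0, 0], [0, 0, 0.028, 0, 0, 0], [0, 0, 0.052, 0, 0, 0], [0, 0, 0.076, 0, 0, 0], [0, 0, 0.094, 0, 0, 0], [0, 0, 0.1, 0, 0, 0], [0, 0, 0.1, 0, 0, 0]]

```text
time_s: 53.97
position: [0.5609, 0.0534, 0.0799]
tcp_rot: [[0.999, 0.053, -0.003], [0.053, -0.999, 0.0], [-0.003, -0.0, -1.0]]
force: [-1.4, 0.7, -2.5]
opening: 0.632
grasp_force: 30.0
```

```bash
python3 - <<'E'
from h import *
d=cap("scene"); e=cap("side"); w=cap("wrist")
print([fit("mug",x,(.566,-.087,1.5)) for x in ([e],[d],[w])])
go(.5617,.0527,.0615,-87); print(bot.read_state()["force"])
E
```

```text
[(array([ 0.5604, -0.0888, 73.0043]), np.float64(0.415), [('side', 0.78)]), (array([ 0.5643, -0.087 , 74.7777]), np.float64(0.119), [('scene', 0.82)]), (array([ 5.636000e-01, -8.820000e-02,  1.392106e+02]), np.float64(0.652), [('wrist', 0.84)])]
t 54.27 p [0.5624 0.0527 0.0819] yaw -87.0 tilt [ 0.08 -0.01] j [-6.0, 39.0, 98.0, -0.0, 43.0, 81.0] open 54.9 | d [-0.0007 -0.      0.0204] wz 0.0
[-0.5087852  -0.58422564 -1.85440064]
```

To row units: 0.02 m / 0.5 = 0.04, 0.01 m / 0.5 = 0.02.

Request:
play_rows:
  motion:
    - [[-0.0014, 0, 0.01, 0, 0, 0], [-0.0014, 0, 0.02, 0, 0, 0], [-0.0014, 0, 0.029, 0, 0, 0], [-0.0014, 0, 0.035, 0, 0, 0], [-0.0014, 0, 0.038, 0, 0, 0], [-0.0014, 0, 0.0394, 0, 0, 0], [-0.0014, 0, 0.04, 0, 0, 0], [-0.0014, 0, 0.04, 0, 0, 0]]

```text
time_s: 54.93
position: [0.5607, 0.0527, 0.0618]
tcp_rot: [[0.999, 0.052, -0.001], [0.052, -0.999, -0.0], [-0.001, -0.0, -1.0]]
force: [-1.7, 1.0, 4.5]
opening: 0.633
grasp_force: 30.0
```

Request:
play_rows:
  motion:
    - [[0, 0, 0, 0, 0, 0], [0, 0, 0, 0, 0, 0], [0, 0, 0, 0, 0, 0], [0, 0, 0, 0, 0, 0], [0, 0, 0, 0, 0, 0]]
  fingers: 0.087

```text
time_s: 55.35
position: [0.5615, 0.0527, 0.0612]
tcp_rot: [[0.999, 0.052, 0.0], [0.052, -0.999, -0.0], [0.0, 0.0, -1.0]]
force: [-0.9, 0.2, -0.6]
opening: 0.926
grasp_force: 0.0
```

To row units: -0.148 m / 0.5 = -0.296, -0.14 m / 0.5 = -0.28.

Request:
play_rows:
  motion:
    - [[0, 0, -0.024, 0, 0, 0], [0, 0, -0.07, 0, 0, 0], [0, 0, -0.13, 0, 0, 0], [0, 0, -0.19, 0, 0, 0], [0, 0, -0.244, 0, 0, 0], [0, 0, -0.28, 0, 0, 0], [0, 0, -0.296, 0, 0, 0], [0, 0, -0.296, 0, 0, 0]]

```text
time_s: 56.02
position: [0.5625, 0.0526, 0.212]
tcp_rot: [[0.999, 0.052, 0.005], [0.052, -0.999, -0.001], [0.005, 0.001, -1.0]]
force: [0.1, -1.4, 0.2]
opening: 0.999
grasp_force: 0.0
```

```bash
python3 - <<'E'
from h import *
d=cap("scene"); e=cap("side"); w=cap("wrist")
cv2.imwrite("pics/wrist11.png",cv2.cvtColor(w["frame"],cv2.COLOR_RGB2BGR))
for n,p in {"mug":(.566,-.087,1.5),"glue":(.562,.0527,.03)}.items(): print(n,[fit(n,x,p) for x in ([e],[d],[w])])
go(.5617,.0527,.0615,-87)
E
```

```text
mug [(array([ 0.5638, -0.0875, 80.6482]), np.float64(0.115), [('side', 0.82)]), (array([ 0.5649, -0.0877, 83.9979]), np.float64(0.062), [('scene', 0.65)]), (array([ 5.63500e-01, -8.47000e-02,  9.26336e+01]), np.float64(0.089), [('wrist', 0.83)])]
glue [(array([0.5595, 0.0529, 1.8984]), np.float64(0.062), [('side', 0.86)]), (array([0.5616, 0.052 , 6.3067]), np.float64(0.037), [('scene', 0.73)]), (array([ 0.5602,  0.053 , -4.7227]), np.float64(0.031), [('wrist', 0.57)])]
t 56.47 p [0.5608 0.0527 0.2083] yaw -87.0 tilt [-0.11  0.01] j [-6.0, 28.0, 93.0, 0.0, 59.0, 81.0] open 87.0 | d [1.200e-03 1.000e-04 1.467e-01] wz -0.0
```

View pics/wrist11.png

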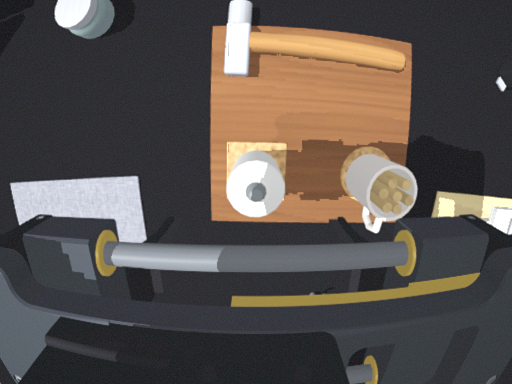

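The glue stands on its pad (256,190) and the mug on the coaster (380,190), each within about 2 mm of centre. The hammer is where it was, so I'm handing in.

```bash
python3 -c "
from rig import bot; print(bot.hand_in())"
```

```text
the job is handed in; nothing more can be done
None
```

I handed the job in at about 56 s: latch_in lies flat in the short tray and latch_out flat in the long tray, the mug and glue stand upright back home within about 2 mm of centre, and the hammer shows no shift in the pictures.

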